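Stand the sink brush up and pull its handle out

ROBOT

A 6-joint arm with a two-finger parallel gripper is mounted at the origin on the work surface. World frame = base frame: x ahead of the robot, y to its left, z up, the work surface at z = 0. Lengths are in m, angles in rad, forces in N, time in s.
With the tool pointing down it reaches from about 0.375 to 0.975 m from the base axis. Payload 3.8 kg.
Tool frame: the origin (TCP) lies between the finger pads; the fingertips stand 8 mm ahead of it and the grasp point (between the pads) lies 11 mm behind it; y points along the fingers, z is the direction in which the jaws open and shut, and the axes are right-handed (so a half turn about y gives the same grasp; the last joint's range is limited). The gripper opens to 85 mm and grips with 20 to 120 N. Pads are 22 mm wide; open, the fingers measure 114 mm over their backs; the gripper's body (76 mm by 85 mm) begins 54 mm behind the grasp point. The pads swing forward as they close: fully open they stand 13 mm farther back than shut.
Start: joints at [-1.151, 0.264, 1.604, -0, 1.274, -0.037], TCP at [0.298, -0.606, 0.212] pointing down, gripper open.
Joint ranges: [-2.63, 2.63], [-0.94, 2.18], [0.31, 2.57], [-1.31, 4.45], [0, 2.66], [-2.55, 2.55]. Speed limits (rad/s): [2.57, 2.57, 3.14, 3.14, 3.14, 3.14].

INTERFACE

Orientations are given as a rotation vector (axis times angle).
In Python, from workcell import r gives the robot as it stands.
- The arm moves only by the tool send_rows, never from a script. Its argument "moves" is a list of rows, each a list of 3 entries, a list of its own where there are three numbers: the shift along the world's x, y, z normalised to -1 to 1, where 1 is 0.03 m, then the turn, a rotation vector about the world's x, y, z normalised to -1 to 1, where 1 is 0.08 rad, then the opening, from 0 (shut) to 1 (fully open). A call has exactly 8 rows; each row shifts and turns the commanded pose from where the row before left it; what a row does not reach is not made up. A row lasts 1/10 s, in which the tool goes at most 50 mm and 8.59 degrees, less where a joint would pass 70% of its speed; a pose out of reach is approached as far as the arm can. A call with a number of a shift or a turn outside -1 to 1 is refused whole. A call with a gripper value outside its range is refused whole. The fingers move at their own pace and stop on an object; "newtons" is the grip in N (left out, the last holds). Time passes only in rows, so rows that do not move let the fingers close, or fill a call up. It gives the time, the measured TCP pose, the force and the opening at its end, in the units of the state.
- r.get_obs(): the state, without advancing time (a new reading comes with each control period).
- r.get_image(name): name is "side" or "top"; returns a dict with "color" (384x512x3 uint8, red, green, blue), "z_map" (384x512 float32, m along the optical axis (not along the pixel's ray), 0 where there is no reading), "fovy" (degrees; the focal length in pixels is half the picture's height over the tangent of half this angle, whatever the lens; pixels are square), "cx", "cy" (the principal point, pixels), "R" (3x3) and "t" (3): a world point X has camera coordinates R X + t. Camera axes: x right, y down, z forward; pixel columns grow to the right and rows downward; lengths in m; the calibration is good to about 2 mm. A picture is of the moment at which its call begins.
- r.finish_job(): hands the job in, once; it reports no verdict.
The state is a dict: "t": time; "joint_pos": joint angles; "joint_velocities": joint speeds; "joint_torque": joint torques, N m; "position": TCP position; "ee_rot": TCP orientation; "contact_force": force on the tool from outside, world axes, zero at the start; "moment": the same for the moment, N m; "grip_width": finger opening in m.
Only numpy, scipy, OpenCV 4.12 (cv2) and the standard library are available. Lean on these libraries where they do the work, as an engineer would, in place of code of your own. Each camera call takes 0.05 s, during which the arm holds its last target.

TASK

The scrub brush with the telescoping handle has fallen over: stand it upright on its bristles in the middle of the black drip mat. Then pinch in the red release button on the side of its yellow head, pull the head straight up past the first stop to the second stop (handle fully out), and finish while still holding it there, button pressed in, with the brush still standing on the mat. Leave everything else where it is.

Things in the scene. Friction and masses are not known exactly. Their poses are not given: they have to be found in the camera images.
- brush: Loose telescoping sink brush, 0.8 kg, mostly in the foot, 200 mm tall pushed in. Origin: centre of the bristles' underside; z runs up the handle, y towards the red button. Foot: 70 (x) x 100 (y) x 45 mm (z), black bristles under a blue block. Starts lying on a long (x) side of the foot and the rim of the head, head away from the robot and 6 deg down, y level; mass centre about z = 50 mm.
- sleeve (a point): Middle of the aluminium sleeve, on the handle axis at z = 95 mm in the brush frame. Axes as the brush. The sleeve is 28 (x) x 26 (y) mm and runs from z = 45 to 150 mm. A good place to take the fallen brush, across y.
- grip (a point): Centre of the yellow head (36 x 36 mm, 152 to 200 mm up the brush), on the handle axis, level with the middle of the red button: z = 178 mm in the brush frame pushed in, 278 mm fully out. Axes as the brush. The head ends 22 mm above this point and 26 mm below it.
- stage1 (a joint): How far the thick inner tube is drawn out of the sleeve (m): 0 in, 0.05 at the first stop. A spring of 1 to 1.5 N pulls it in, so it comes out first and goes back if let go.
- stage2 (a joint): How far the head with the thin tube is drawn out of the thick tube (m): 0 in, 0.05 at the second stop. A spring of 2.5 to 3 N pulls it in. Pulling takes about 4.5 N near the end, head weight included; 7 to 8.5 N lifts the foot off the mat. Nothing holds it out but the hand.
- release (a joint): How far the red button is pressed into the head along -y (m): 0 out, 0.006 fully in (3.5 N). It is 22 (x) x 24 (z) mm, 7 mm proud of the head's +y face. A latch ties the head to the sleeve unless it is pressed over 0.004; let go, it springs out. Pinching the head across y presses it (43 mm wide out, 37 mm pressed); 15 to 25 N of grip is plenty.
- mat: Fixed black rubber drip mat, 220 x 220 x 4 mm, ribbed. Origin: centre of its underside.
- mug1: Clear glass mug, 80 mm across, 140 mm tall. Bystander. Origin: centre of its underside.
- mug2: Clear glass mug like the other. Origin: centre of its underside. Bystander.
- soap: Clear washing-up bottle with red cap, 66 mm across, 210 mm tall, near a fixed steel bucket. Bystander. Origin: centre of its underside.
- tub: White plastic tub, 110 mm across, 70 mm tall, by the far edge beside a fixed glass-washing station (three upright brushes, 180 mm tall). Bystander. Origin: centre of its underside.
- dish: Low white soap dish, 110 x 80 x 22 mm, beyond mat and brush. Bystander. Origin: centre of its underside.
- scourer: Green scouring block, 75 x 50 x 22 mm. Bystander. Origin: centre of its underside.

How it is judged:
On the way, in this order (a step that is already met when the one before it is completed fails the run):
1. the brush stands upright on the mat, its handle still pushed in (angle between brush's own z axis and vertical below 0.12 rad and horizontal distance between brush and mat below 0.05 m and contact force between brush and mat above 0.5 N and value of joint each of stage1, stage2 below 0.01 m), for 0.3 s.
2. with the button pressed in, the handle is out to the first stop, the brush still upright (value of joint release above 0.0035 m and value of joint stage1 above 0.042 m and angle between brush's own z axis and vertical below 0.2 rad), for 0.05 s.
At the end, for the whole second after the job is handed in: The brush stands upright on the mat (within 7 deg, its weight on the mat, its centre within 50 mm of the mat's), both stages out to within 8 mm of their stops, and the fingers still grip the head with the button pressed in (angle between brush's own z axis and vertical below 0.12 rad and horizontal distance between brush and mat below 0.05 m and contact force between brush and mat above 0.5 N and value of joint each of stage1, stage2 above 0.042 m and value of joint release above 0.0035 m and contact force between the fingers and brush above 2 N and linear speed of brush below 0.03 m/s); the arm keeps its last pose, push and grip.
It fails at once if another thing is moved more than 40 mm or tipped (distance of any of mug1, mug2, soap, tub, dish, scourer from where it was at the start of the episode above 0.04 m or angle between any of mug1, mug2, soap, tub, dish, scourer's own z axis and vertical above 0.5 rad).
It also fails if it takes over 69 s, if anything falls off the work surface, if the arm or the gripper's body presses on something with over 40 N, if the wrist force passes 120 N, or if a joint passes its speed limit or range.

## Working session

There is one attempt and no reset: what is moved stays moved. The work goes in short steps, Python scripts to look and compute and a tool call to move; the robot and the scene stay as the last step left them, time stands still between calls to the robot, and variables do not carry over. Pictures are saved under pics/ and viewed, and the job is handed in when it is done.

Besides the shell and the picture viewer there is one more tool, called by a JSON object that holds its "api" and its "payload", one argument or row to a line. send_rows: Moves the arm, as the interface text tells. Its arguments: {"type":"object","properties":{"moves":{"type":"array"},"newtons":{"type":"number"}},"required":["moves"]}

```bash
ls; mkdir -p pics; python3 - <<'E'
from workcell import r
import cv2,numpy as np
o=r.get_obs();print({k:np.round(v,4) for k,v in o.items()})
for n in("side","top"):
    m=r.get_image(n);cv2.imwrite(f"pics/{n}0.png",m["color"][:,:,::-1]);np.savez(f"{n}0.npz",**m)
    print(n,m["fovy"],m["cx"],m["cy"],m["R"],m["t"])
E
```

```text
pics
{'t': np.float64(0.0), 'joint_pos': array([-1.1509,  0.2648,  1.6054,  0.    ,  1.2737, -0.0369]), 'joint_velocities': array([-0.0009,  0.0021,  0.0015, -0.0002,  0.0001, -0.0017]), 'joint_torque': array([ 4.00000e-04, -5.15112e+01, -3.67314e+01,  0.00000e+00,
        1.31000e-02,  0.00000e+00]), 'position': array([ 0.2974, -0.6051,  0.2111]), 'ee_rot': array([-0.4578,  1.9701, -1.9656]), 'contact_force': array([-0.4942,  0.0363, -0.5387]), 'moment': array([-0.0469, -0.0619,  0.0382]), 'grip_width': np.float64(0.0853)}
side 43.932107470932884 255.89162860484842 200.44226355324176 [[-0.70169486 -0.71242977  0.00825518]
 [-0.54664152  0.53090126 -0.64755456]
 [ 0.45695446 -0.45889833 -0.76197437]] [0.44707452 0.3822756  1.5106235 ]
top 57.11565644728146 253.78804402159022 196.96852339226166 [[ 1.60517710e-03 -9.99919398e-01 -1.25944875e-02]
 [-9.98015952e-01 -8.09154252e-04 -6.29563783e-02]
 [ 6.29411130e-02  1.26705555e-02 -9.97936808e-01]] [0.01782157 0.60421041 1.33442357]
```

View pics/side0.png

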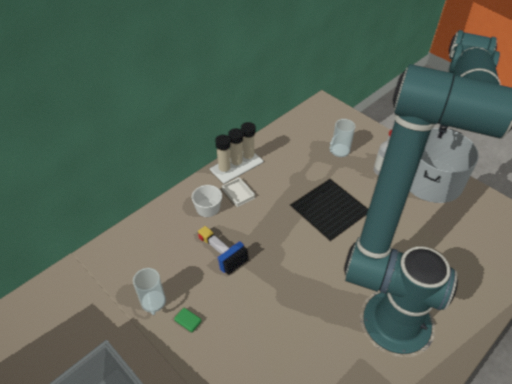

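View pics/top0.png

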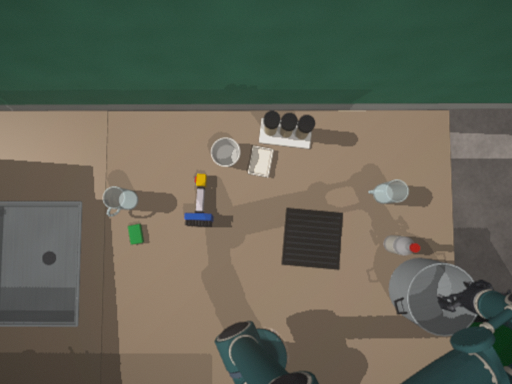

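```bash
cat > h.py <<'E'
import numpy as np,cv2
def load(n): return np.load(n)
def w(m,u,v,z=None,H=None):
    f=m["color"].shape[0]/2/np.tan(np.radians(float(m["fovy"]))/2)
    d=np.array([(u-m["cx"])/f,(v-m["cy"])/f,1.]);R=m["R"];t=m["t"]
    if H is not None:
        c=-R.T@t; dd=R.T@d; return c+dd*(H-c[2])/dd[2]
    if z is None: z=m["z_map"][int(round(v)),int(round(u))]
    return R.T@(d*z-t)
def proj(m,X):
    f=m["color"].shape[0]/2/np.tan(np.radians(float(m["fovy"]))/2)
    c=m["R"]@np.array(X)+m["t"]; return f*c[0]/c[2]+m["cx"],f*c[1]/c[2]+m["cy"]
E
python3 - <<'E'
from h import *
a=load("top0.npz");b=load("side0.npz")
c1=cv2.resize(a["color"][160:240,160:240,::-1],(480,480),interpolation=cv2.INTER_CUBIC)
c2=cv2.resize(b["color"][215:285,185:255,::-1],(480,480),interpolation=cv2.INTER_CUBIC) if 1 else 0
# side crop: 70px => scale 6.857
cv2.imwrite("pics/crop0.png",cv2.resize(np.hstack([c1,c2]),(800,400)))
for v in range(170,232,3):
    print(v,[np.round(w(a,u,v),3).tolist() for u in (190,199,208)])
for p in [(285,209),(342,211),(338,268),(282,265)]: print(p,w(a,*p,H=.004),w(a,*p))
E
```

```text
170 [[0.711, 0.269, 0.001], [0.711, 0.234, -0.001], [0.71, 0.197, 0.007]]
173 [[0.7, 0.27, -0.005], [0.694, 0.227, 0.039], [0.7, 0.198, -0.002]]
176 [[0.687, 0.268, 0.001], [0.683, 0.227, 0.036], [0.687, 0.198, 0.001]]
179 [[0.676, 0.269, -0.0], [0.671, 0.227, 0.037], [0.676, 0.198, 0.001]]
182 [[0.664, 0.268, -0.001], [0.66, 0.227, 0.037], [0.664, 0.198, -0.003]]
185 [[0.652, 0.268, 0.001], [0.648, 0.226, 0.039], [0.652, 0.197, 0.003]]
188 [[0.64, 0.268, -0.001], [0.637, 0.226, 0.04], [0.641, 0.198, -0.003]]
191 [[0.629, 0.268, -0.001], [0.625, 0.226, 0.039], [0.629, 0.198, -0.0]]
194 [[0.617, 0.267, 0.002], [0.614, 0.226, 0.041], [0.617, 0.197, 0.0]]
197 [[0.605, 0.268, 0.0], [0.602, 0.225, 0.044], [0.605, 0.197, 0.004]]
200 [[0.593, 0.267, 0.0], [0.591, 0.226, 0.038], [0.593, 0.197, 0.001]]
203 [[0.581, 0.266, 0.005], [0.58, 0.225, 0.044], [0.582, 0.198, -0.005]]
206 [[0.57, 0.267, 0.0], [0.568, 0.224, 0.047], [0.57, 0.197, 0.002]]
209 [[0.558, 0.267, 0.002], [0.557, 0.224, 0.044], [0.558, 0.197, -0.001]]
212 [[0.547, 0.267, 0.001], [0.546, 0.223, 0.054], [0.547, 0.197, 0.001]]
215 [[0.534, 0.253, 0.07], [0.534, 0.22, 0.069], [0.534, 0.186, 0.071]]
218 [[0.523, 0.253, 0.069], [0.523, 0.22, 0.07], [0.523, 0.187, 0.067]]
221 [[0.512, 0.253, 0.068], [0.512, 0.22, 0.069], [0.512, 0.186, 0.072]]
224 [[0.501, 0.254, 0.062], [0.501, 0.219, 0.072], [0.501, 0.186, 0.072]]
227 [[0.488, 0.266, -0.0], [0.488, 0.232, -0.004], [0.489, 0.196, 0.0]]
230 [[0.477, 0.267, -0.006], [0.477, 0.231, -0.001], [0.477, 0.196, -0.003]]
(285, 209) [ 0.55861914 -0.10204898  0.004     ] [ 0.55876342 -0.10242564 -0.00097331]
(342, 211) [ 0.55117667 -0.32170645  0.004     ] [ 0.55122435 -0.3221851   0.00197648]
(338, 268) [ 0.33352621 -0.30340681  0.004     ] [ 0.33276203 -0.30466272 -0.00162811]
(282, 265) [ 0.34418294 -0.08972315  0.004     ] [ 0.34309818 -0.09028861 -0.00447608]
```

View pics/crop0.png

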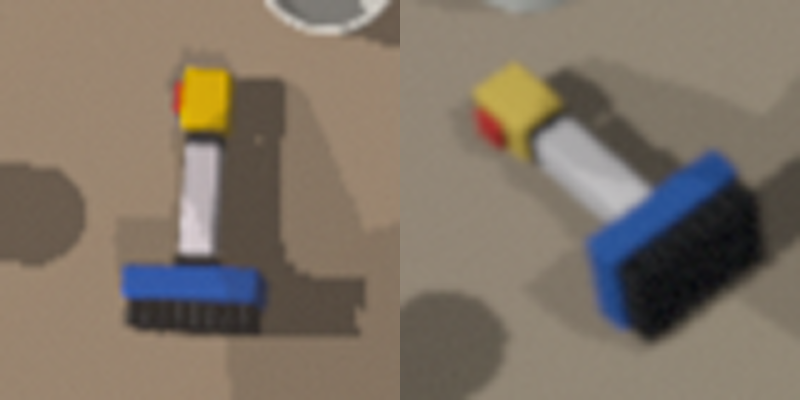

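```bash
python3 - <<'E'
from h import *
from scipy.spatial.transform import Rotation as Ro
a=load("top0.npz")
P=lambda x,y,H:print((x,y),np.round(w(a,160+x/5,160+y/5,H=H),4))
P(123,266,.07);P(263,270,.07);P(126,330,.074);P(261,333,.074)
P(184,66,.036);P(229,68,.036);P(182,130,.04);P(229,133,.04)
P(186,143,.04);P(220,143,.04);P(178,256,.047);P(213,257,.047)
print("cam",-a["R"].T@a["t"])
print(Ro.from_rotvec([-.4578,1.9701,-1.9656]).as_matrix().round(3))
for n,p in dict(soapcap=(415,248),mug1=(397,190),mug2=(115,199),dish=(261,161),tub=(225,152),scour=(136,234)).items(): print(n,w(a,*p).round(3))
E
```

```text
(123, 266) [0.5407 0.2732 0.07  ]
(263, 270) [0.5379 0.1697 0.07  ]
(126, 330) [0.4937 0.2695 0.074 ]
(261, 333) [0.4917 0.1702 0.074 ]
(184, 66) [0.6938 0.2358 0.036 ]
(229, 68) [0.6922 0.2014 0.036 ]
(182, 130) [0.6444 0.236  0.04  ]
(229, 133) [0.6421 0.2003 0.04  ]
(186, 143) [0.6345 0.2329 0.04  ]
(220, 143) [0.6345 0.2071 0.04  ]
(178, 256) [0.5487 0.2367 0.047 ]
(213, 257) [0.548  0.2103 0.047 ]
cam [0.51899291 0.00140114 1.36993375]
[[-0.898 -0.001  0.441]
 [-0.441  0.002 -0.897]
 [-0.    -1.    -0.002]]
soapcap [ 0.427 -0.507  0.211]
mug1 [ 0.629 -0.518  0.046]
mug2 [0.595 0.548 0.033]
dish [ 0.746 -0.009  0.002]
tub [0.781 0.132 0.006]
scour [0.462 0.468 0.023]
```

{"api": "send_rows", "payload": {
  "moves": [
    [[0,0,1],[0,0,0.5],1],
    [[0,0,1],[0,0,1],1],
    [[0,0,1],[0,0,1],1],
    [[0,0,1],[0,0,1],1],
    [[0,0,1],[0,0,1],1],
    [[0.36,1,0],[0,0,1],1],
    [[0.36,1,0],[0,0,1],1],
    [[0.36,1,0],[0,0,1],1]
  ]
}}

```text
t: 0.9
position: [0.3302, -0.5148, 0.3621]
ee_rot: [-0.922, 1.576, -1.575]
contact_force: [0.5, -0.3, -0.2]
grip_width: 0.0854
```

```bash
cat > log.py <<'E'
import numpy as np,json
from workcell import r
from scipy.spatial.transform import Rotation as Ro
o=r.get_obs()
print("t",round(float(o["t"]),2),"q",np.round(o["joint_pos"],3),"p",np.round(o["position"],4),"F",np.round(o["contact_force"],1),"M",np.round(o["moment"],2),"g",round(float(o["grip_width"]),4))
print(Ro.from_rotvec(o["ee_rot"]).as_matrix().round(3).tolist())
open("data.jsonl","a").write(json.dumps([list(map(float,o[k])) for k in("joint_pos","position","ee_rot")])+"\n")
E
python3 log.py
```

```text
t 0.9 q [-1.041  0.09   1.537  0.     1.515 -0.53 ] p [ 0.3302 -0.5148  0.3621] F [ 0.5 -0.3 -0.2] M [-0.01 -0.02 -0.  ] g 0.0854
[[-0.489, -0.0, 0.872], [-0.872, 0.001, -0.489], [-0.0, -1.0, -0.0]]
```

{"api": "send_rows", "payload": {
  "moves": [
    [[0.36,1,0],[0,0,1],1],
    [[0.36,1,0],[0,0,1],1],
    [[0.36,1,0],[0,0,1],1],
    [[0.36,1,0],[0,0,1],1],
    [[0.36,1,0],[0,0,1],1],
    [[0.36,1,0],[0,0,1],1],
    [[0.36,1,0],[0,0,1],1],
    [[0.36,1,0],[0,0,1],1]
  ]
}}

```text
t: 1.7
position: [0.4165, -0.2744, 0.362]
ee_rot: [-1.268, 1.114, -1.113]
contact_force: [-0.4, -0.1, 0.7]
grip_width: 0.0855
```

{"api": "send_rows", "payload": {
  "moves": [
    [[0.36,1,0],[0,0,1],1],
    [[0.36,1,0],[0,0,1],1],
    [[0.36,1,0],[0,0,1],1],
    [[0.36,1,0],[0,0,1],1],
    [[0.36,1,-0.5],[0,0,1],1],
    [[0.36,1,-0.5],[0,0,1],1],
    [[0.36,1,-0.5],[0,0,1],1],
    [[0.36,1,-0.5],[0,0,1],1]
  ]
}}

```text
t: 2.5
position: [0.5029, -0.0344, 0.3015]
ee_rot: [-1.479, 0.627, -0.626]
contact_force: [1.0, -0.7, 0.0]
grip_width: 0.0853
```

{"api": "send_rows", "payload": {
  "moves": [
    [[0.36,1,-0.5],[0,0,1],1],
    [[0.36,1,-0.5],[0,0,1],1],
    [[0.36,1,-0.5],[0,0,1],1],
    [[0.36,1,-0.5],[0,0,1],1],
    [[0.36,1,0],[0,0,1],1],
    [[0.36,1,0],[0,0,1],1],
    [[0.36,1,0],[0,0,1],1],
    [[0,0,0],[0,0,1],1]
  ]
}}

```text
t: 3.3
position: [0.579, 0.1777, 0.2415]
ee_rot: [-1.566, 0.125, -0.124]
contact_force: [-0.2, -0.5, 0.4]
grip_width: 0.0851
```

```bash
python3 log.py
```

```text
t 3.3 q [ 0.256  0.117  1.723  0.002  1.301 -1.157] p [0.579  0.1777 0.2415] F [-0.2 -0.5  0.4] M [-0.01  0.01  0.04] g 0.0851
[[0.987, -0.001, 0.158], [-0.158, 0.001, 0.987], [-0.001, -1.0, 0.001]]
```

{"api": "send_rows", "payload": {
  "moves": [
    [[0.25,0.2,-0.5],[0,0,1],1],
    [[0.25,0.2,-0.5],[0,0,0.65],1],
    [[0.25,0.2,-0.5],[0.03,1,0],1],
    [[0.25,0.2,-0.5],[0.03,1,0],1],
    [[0.25,0.2,-0.5],[0.03,1,0],1],
    [[0.25,0.2,-0.6],[0.03,1,0],1],
    [[0.2,0.2,-0.6],[0.03,1,0],1],
    [[0,0,0],[0.03,1,0],1]
  ]
}}

```text
t: 4.1
position: [0.6281, 0.2164, 0.1274]
ee_rot: [-1.531, 0.408, 0.358]
contact_force: [-0.3, 0.0, -0.7]
grip_width: 0.0854
```

```bash
python3 log.py; python3 - <<'E'
from workcell import r
from h import *
ims=[]
for n in("side","top"):
    m=r.get_image(n);np.savez(f"{n}1.npz",**m)
    u,v=proj(m,[.6,.22,.08]);u=int(u);v=int(v)
    ims.append(cv2.resize(m["color"][v-60:v+60,u-60:u+60,::-1],(400,400),interpolation=cv2.INTER_CUBIC))
cv2.imwrite("pics/a1.png",np.hstack(ims))
E
```

```text
t 4.1 q [ 0.229  0.633  1.322  0.12   1.661 -1.328] p [0.6281 0.2164 0.1274] F [-0.3  0.  -0.7] M [ 0.   -0.21 -0.02] g 0.0854
[[0.883, -0.469, 0.032], [-0.029, 0.013, 0.999], [-0.469, -0.883, -0.003]]
```

View pics/a1.png

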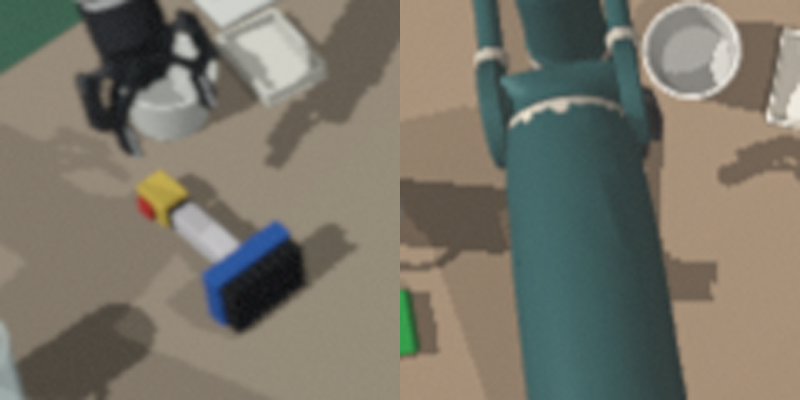

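{"api": "send_rows", "payload": {
  "moves": [
    [[0.5,0.14,0],[0.03,0.8,0],1],
    [[-0.34,0,-0.58],[0,0,0],1],
    [[-0.34,0,-0.58],[0,0,0],1],
    [[-0.34,0,-0.58],[0,0,0],1],
    [[-0.34,0,-0.58],[0,0,0],1],
    [[-0.34,0,-0.58],[0,0,0],1],
    [[-0.34,0,-0.58],[0,0,0],1],
    [[0,0,0],[0,0,0],1]
  ]
}}

```text
t: 5.0
position: [0.58, 0.2199, 0.0254]
ee_rot: [-1.521, 0.454, 0.404]
contact_force: [-1.0, 0.1, -0.5]
grip_width: 0.0852
```

```bash
python3 log.py; python3 - <<'E'
from workcell import r
from h import *
ims=[]
for n in("side","top"):
    m=r.get_image(n);np.savez(f"{n}1.npz",**m)
    u,v=proj(m,[.6,.22,.04]);u=int(u);v=int(v)
    ims.append(cv2.resize(m["color"][v-40:v+40,u-40:u+40,::-1],(400,400),interpolation=cv2.INTER_CUBIC))
cv2.imwrite("pics/a2.png",np.hstack(ims))
E
```

```text
t 5.0 q [ 0.24   0.689  1.457  0.139  1.529 -1.342] p [0.58   0.2199 0.0254] F [-1.   0.1 -0.5] M [ 0.02 -0.22 -0.03] g 0.0852
[[0.853, -0.521, 0.032], [-0.028, 0.014, 0.999], [-0.521, -0.854, -0.002]]
```

View pics/a2.png

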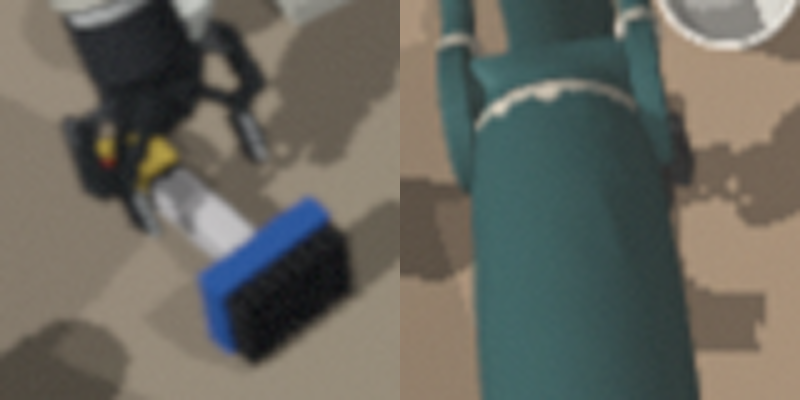

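{"api": "send_rows", "payload": {
  "moves": [
    [[0,0,0],[0,0,0],0],
    [[0,0,0],[0,0,0],0],
    [[0,0,0],[0,0,0],0],
    [[0,0,0],[0,0,0],0],
    [[0,0,0],[0,0,0],0],
    [[0,0,0],[0,0,0],0],
    [[0,0,0],[0,0,0],0],
    [[0,0,0],[0,0,0],0]
  ],
  "newtons": 110
}}

```text
t: 5.9
position: [0.5844, 0.2214, 0.0295]
ee_rot: [-1.519, 0.449, 0.4]
contact_force: [1.7, 0.8, 10.1]
grip_width: -0.0
```

```bash
python3 log.py; cat > fit.py <<'E'
import numpy as np,json
from scipy.optimize import least_squares
from scipy.spatial.transform import Rotation as Ro
D=[json.loads(l) for l in open("data.jsonl")]
rz=lambda a:Ro.from_euler('z',a); ry=lambda a:Ro.from_euler('y',a)
# q=0: up; base lateral e; pitch about y
R0=np.array([[0,0,1],[1,0,0],[0,1,0.]]) # placeholder for tool: columns x,y(approach=+z local),z
def fk(q,p):
    h,a1,L1,a3,L2,d,e=p
    A=rz(q[0]);P=A.apply([a1,e,h])
    A=A*ry(q[1]);P=P+A.apply([0,0,L1])
    A=A*ry(q[2]);P=P+A.apply([a3,0,L2])
    A=A*rz(q[3]);A=A*ry(q[4]);P=P+A.apply([0,0,d]);A=A*rz(q[5])
    return P,A
C=None
if __name__=="__main__":
    s=[1,1]
    for D4 in(1,-1):
      def res(p):
        out=[]
        for q,x,_ in D:
            q=q.copy();q[3]*=D4;out+=list(fk(q,p)[0]-x)
        return np.array(out+list(1e-4*(np.array(p)-[.3,0,.4,0,.4,.25,0])))
      s=least_squares(res,[.3,0,.4,0,.4,.25,0]);print(D4,s.x.round(4),np.abs(s.fun[:-7]).max())
      for q,x,rv in D[-3:]+D[:1]:
        q=q.copy();q[3]*=D4;print((fk(q,s.x)[1].inv()*Ro.from_rotvec(rv)).as_matrix().round(3).tolist())
E
python3 fit.py
```

```text
t 5.9 q [ 0.24   0.687  1.448  0.14   1.533 -1.342] p [0.5844 0.2214 0.0295] F [ 1.7  0.8 10.1] M [ 0.26  0.43 -0.15] g -0.0
[[0.856, -0.516, 0.033], [-0.027, 0.018, 0.999], [-0.516, -0.856, 0.001]]
1 [0.2518 0.     0.512  0.0014 0.5662 0.3665 0.0249] 6.628485565984832e-09
[[-0.0, 0.0, -1.0], [-1.0, 0.0, 0.0], [0.0, 1.0, 0.0]]
[[-0.0, -0.0, -1.0], [-1.0, -0.0, 0.0], [-0.0, 1.0, -0.0]]
[[-0.0, -0.0, -1.0], [-1.0, -0.0, 0.0], [-0.0, 1.0, -0.0]]
[[0.0, -0.0, -1.0], [-1.0, 0.0, -0.0], [0.0, 1.0, -0.0]]
-1 [ 0.1759 -0.0301 -0.1347 -0.0316  0.6573 -0.3297  0.0278] 0.014490116401220832
[[-0.028, -0.228, -0.973], [-0.998, 0.059, 0.015], [0.054, 0.972, -0.23]]
[[0.003, -0.267, -0.964], [-0.998, 0.061, -0.02], [0.064, 0.962, -0.266]]
[[0.002, -0.27, -0.963], [-0.998, 0.061, -0.019], [0.064, 0.961, -0.269]]
[[0.0, -0.0, -1.0], [-1.0, 0.0, -0.0], [0.0, 1.0, -0.0]]
```

```bash
python3 - <<'E'
from workcell import r
from h import *
m=r.get_image("side");np.savez("side2.npz",**m)
for X in ([.586,.2205,.0295],[.5844,.2214,.0295],[.6,.22,.04]):print(proj(m,X))
u,v=map(int,proj(m,[.59,.22,.04]))
cv2.imwrite("pics/a3.png",cv2.resize(m["color"][v-35:v+35,u-45:u+45,::-1],(760,590),interpolation=cv2.INTER_CUBIC));print(u,v)
E
```

```text
(np.float64(221.0925399986247), np.float64(246.44309605640925))
(np.float64(221.2070815759942), np.float64(246.86425866335912))
(np.float64(218.36273134723066), np.float64(242.24384666810266))
220 243
```

View pics/a3.png

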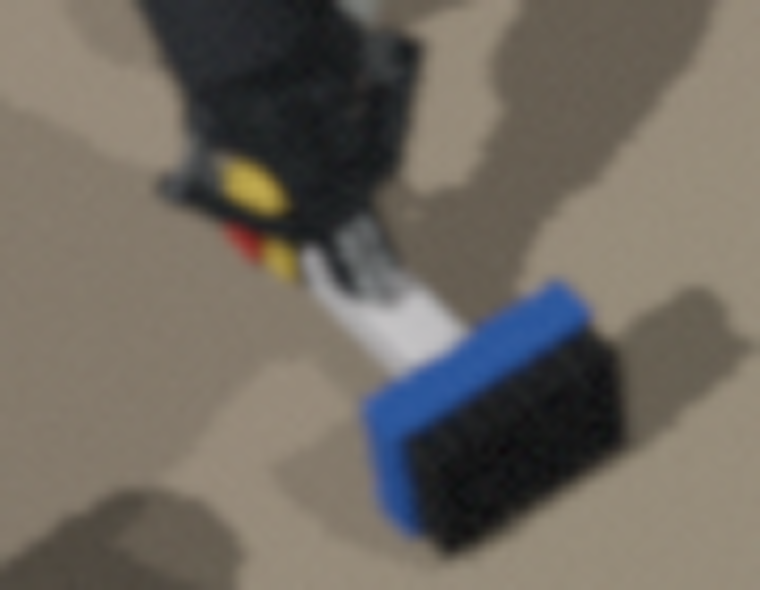

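```bash
python3 - <<'E'
from h import *
m=load("side2.npz")
for v in range(232,254,1):
    print(v,[np.round(w(m,u,v)*1000).astype(int).tolist() for u in (213,215,217,219,221,223,225,227)])
E
```

```text
232 [[608, 233, 104], [611, 222, 91], [605, 218, 93], [654, 171, 2], [650, 165, -1], [645, 160, 0], [641, 154, -1], [631, 153, 6]]
233 [[611, 231, 94], [613, 221, 83], [605, 219, 88], [603, 212, 83], [646, 169, 1], [639, 166, 5], [635, 159, 2], [630, 154, 3]]
234 [[609, 233, 91], [606, 226, 88], [603, 221, 86], [606, 210, 73], [641, 173, 3], [639, 166, -1], [631, 163, 3], [627, 157, 1]]
235 [[610, 232, 85], [610, 224, 77], [601, 222, 83], [604, 211, 71], [640, 174, -1], [636, 168, -2], [632, 162, -4], [622, 161, 4]]
236 [[609, 234, 81], [599, 232, 89], [602, 222, 77], [602, 214, 69], [638, 177, -2], [633, 171, -3], [627, 167, -1], [620, 163, 3]]
237 [[608, 234, 76], [603, 230, 78], [601, 223, 73], [596, 218, 73], [631, 182, 4], [626, 177, 5], [623, 171, 1], [620, 164, -3]]
238 [[606, 237, 76], [604, 230, 70], [598, 226, 73], [592, 221, 74], [595, 211, 61], [623, 180, 4], [620, 173, -1], [616, 167, -3]]
239 [[608, 236, 67], [601, 232, 70], [595, 228, 72], [594, 221, 66], [592, 213, 60], [618, 184, 7], [616, 176, 1], [611, 171, 1]]
240 [[609, 235, 59], [600, 233, 66], [593, 230, 70], [
[... 1086 characters left out ...]
5], [568, 227, 46], [560, 225, 51], [559, 216, 44]]
249 [[611, 238, 5], [615, 226, -11], [603, 226, 2], [587, 230, 22], [572, 232, 40], [565, 229, 45], [555, 229, 54], [543, 230, 69]]
250 [[607, 241, 7], [607, 232, -2], [601, 228, 0], [595, 224, 1], [572, 233, 36], [563, 232, 43], [556, 228, 47], [538, 234, 72]]
251 [[606, 243, 3], [602, 237, 1], [596, 232, 3], [590, 228, 5], [573, 232, 27], [559, 235, 44], [539, 242, 73], [533, 238, 75]]
252 [[604, 245, 2], [598, 240, 2], [595, 234, 0], [588, 230, 3], [582, 226, 5], [541, 250, 73], [541, 241, 65], [533, 239, 70]]
253 [[599, 248, 4], [597, 241, -2], [589, 238, 4], [585, 233, 3], [541, 258, 75], [539, 251, 70], [534, 247, 72], [528, 243, 74]]
```

```bash
python3 - <<'E'
from h import *
m=load("side1.npz")
u0,v0=map(int,proj(m,[.6,.22,.04]));print(u0,v0)
for v in range(226,238): print(v,[np.round(w(m,u,v)*1000).astype(int).tolist() for u in (225,226,227,228,229,230,231,232)])
print()
for v in range(238,252): print(v,[np.round(w(m,u,v)*1000).astype(int).tolist() for u in (202,203,204,205,206,207,208,209,210)])
E
```

```text
218 242
226 [[607, 180, 90], [-168, 809, 1395], [602, 175, 89], [603, 169, 84], [650, 126, 0], [648, 123, -1], [646, 120, -1], [643, 118, -1]]
227 [[609, 178, 80], [603, 179, 88], [599, 177, 89], [602, 171, 81], [599, 169, 82], [641, 129, 5], [641, 125, 2], [638, 122, 1]]
228 [[613, 175, 68], [604, 178, 80], [599, 178, 84], [596, 176, 85], [598, 170, 78], [640, 131, 2], [636, 129, 4], [633, 127, 4]]
229 [[610, 178, 68], [605, 178, 73], [600, 177, 77], [597, 175, 78], [600, 169, 69], [596, 167, 71], [633, 132, 4], [632, 128, 0]]
230 [[609, 180, 65], [603, 180, 70], [600, 177, 71], [599, 174, 69], [595, 173, 72], [596, 167, 65], [633, 132, -4], [628, 131, 1]]
231 [[613, 176, 52], [605, 179, 62], [597, 181, 71], [594, 179, 73], [593, 175, 69], [594, 169, 63], [631, 134, -5], [624, 135, 3]]
232 [[640, 155, 0], [605, 179, 56], [599, 179, 61], [594, 179, 66], [590, 178, 70], [589, 174, 67], [622, 141, 4], [621, 137, 1]]
233 [[637, 158, 0], [604, 180, 51], [600, 179, 55], [592, 181, 65], [592, 176, 60], [590, 174, 60], [623, 141, -2], [619, 140, -1]]
234 [[632, 162, 2], [631, 158, -1], [629
[... 1844 characters left out ...]
45, 256, 1], [608, 276, 59], [598, 280, 73], [601, 273, 63], [598, 271, 65], [596, 269, 65], [594, 266, 63], [625, 240, 5]]
248 [[647, 259, -5], [644, 257, -4], [639, 256, 0], [638, 252, -2], [599, 275, 61], [599, 271, 58], [591, 273, 68], [591, 268, 63], [621, 243, 7]]
249 [[641, 263, 0], [638, 261, 1], [637, 258, -2], [636, 254, -5], [625, 258, 11], [633, 248, -8], [595, 270, 55], [622, 247, 3], [622, 243, -1]]
250 [[637, 267, 1], [634, 264, 2], [630, 263, 6], [628, 261, 5], [628, 256, 0], [626, 253, 0], [620, 253, 6], [617, 251, 7], [616, 247, 3]]
251 [[632, 271, 4], [628, 269, 8], [635, 261, -8], [628, 261, -2], [622, 261, 4], [622, 256, 0], [617, 256, 4], [618, 251, -1], [616, 248, -1]]
```

{"api": "send_rows", "payload": {
  "moves": [
    [[0.34,0,0.58],[0,0,0],0],
    [[0.34,0,0.58],[0,0,0],0],
    [[0,0,0],[0,0,0],1],
    [[0,0,0],[0,0,0],1],
    [[0,0,0],[0,0,0],1],
    [[0,0,0],[0,0,0],1],
    [[0,0,0],[0,0,0],1],
    [[0,0,0],[0,0,0],1]
  ]
}}

```text
t: 6.75
position: [0.6032, 0.2203, 0.0613]
ee_rot: [-1.521, 0.452, 0.402]
contact_force: [0.3, 0.7, 0.4]
grip_width: 0.0843
```

```bash
python3 log.py; python3 - <<'E'
from workcell import r
from h import *
m=r.get_image("side");np.savez("side3.npz",**m)
u,v=map(int,proj(m,[.59,.22,.06]))
cv2.imwrite("pics/a4.png",cv2.resize(m["color"][v-35:v+35,u-45:u+45,::-1],(760,590),interpolation=cv2.INTER_CUBIC));print(u-45,v-35)
E
```

```text
t 6.75 q [ 0.234  0.688  1.383  0.136  1.6   -1.337] p [0.6032 0.2203 0.0613] F [0.3 0.7 0.4] M [ 0.   -0.24 -0.03] g 0.0843
[[0.854, -0.518, 0.032], [-0.028, 0.016, 0.999], [-0.519, -0.855, -0.001]]
175 205
```

View pics/a4.png

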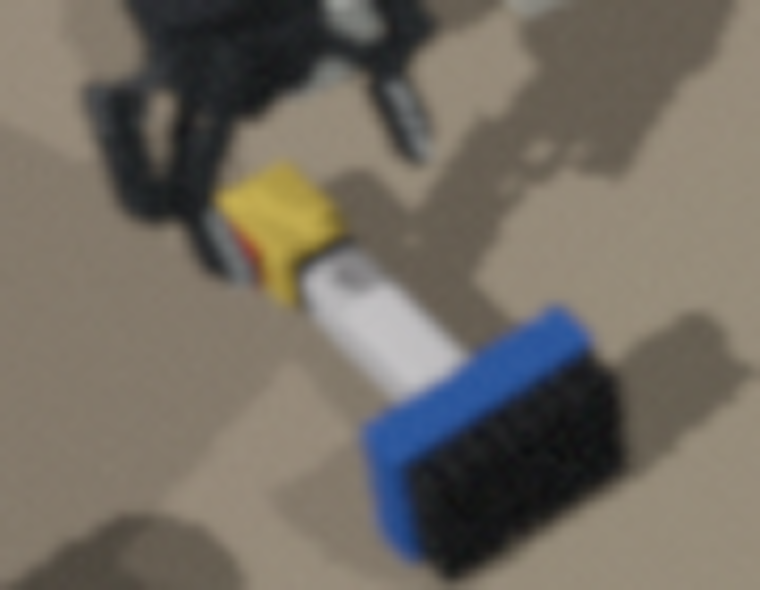

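{"api": "send_rows", "payload": {
  "moves": [
    [[-0.22,0,-0.39],[0,0,0],1],
    [[-0.22,0,-0.39],[0,0,0],1],
    [[-0.22,0,-0.39],[0,0,0],1],
    [[-0.22,0,-0.39],[0,0,0],1],
    [[-0.22,0,-0.39],[0,0,0],1],
    [[0,0,0],[0,0,0],1],
    [[0,0,0],[0,0,0],1],
    [[0,0,0],[0,0,0],0.7]
  ]
}}

```text
t: 7.6
position: [0.5715, 0.2206, 0.004]
ee_rot: [-1.52, 0.45, 0.4]
contact_force: [0.2, -0.9, -0.1]
grip_width: 0.0733
```

```bash
python3 log.py; python3 - <<'E'
from workcell import r
from h import *
m=r.get_image("side");np.savez("side4.npz",**m)
u,v=map(int,proj(m,[.59,.22,.06]))
cv2.imwrite("pics/a5.png",cv2.resize(m["color"][v-35:v+35,u-45:u+45,::-1],(760,590),interpolation=cv2.INTER_CUBIC));print(u-45,v-35)
E
```

```text
t 7.6 q [ 0.243  0.695  1.489  0.141  1.484 -1.345] p [0.5715 0.2206 0.004 ] F [ 0.2 -0.9 -0.1] M [-0.01 -0.2  -0.03] g 0.0733
[[0.856, -0.516, 0.032], [-0.028, 0.016, 0.999], [-0.517, -0.856, -0.001]]
175 205
```

View pics/a5.png

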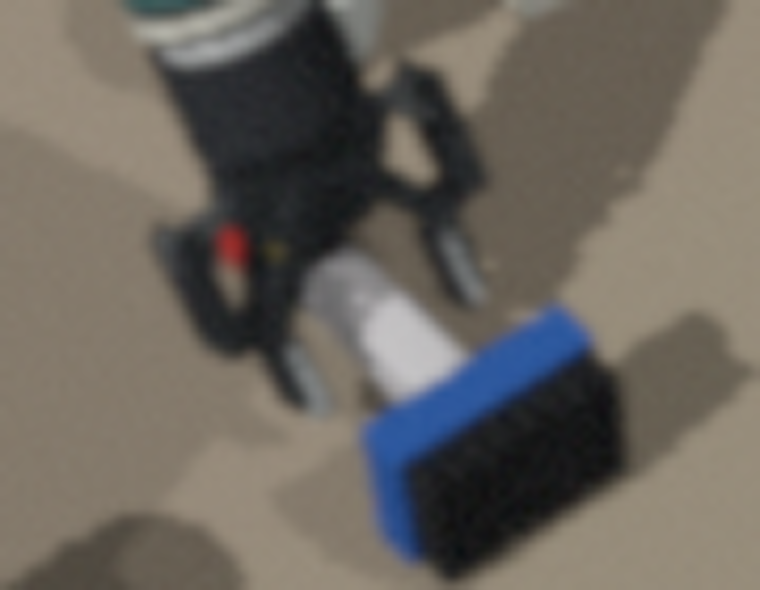

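```bash
python3 - <<'E'
from h import *
m=load("side4.npz")
for v in range(248,256): print(v,[np.round(w(m,u,v)*1000).astype(int).tolist() for u in (208,209,210,211,212,213)])
for v in range(236,242): print(v,[np.round(w(m,u,v)*1000).astype(int).tolist() for u in (226,227,228,229,230,231,232)])
E
```

```text
248 [[598, 268, 56], [593, 268, 61], [594, 262, 54], [587, 263, 62], [618, 237, 4], [615, 235, 5]]
249 [[595, 271, 56], [596, 265, 48], [592, 264, 52], [592, 260, 48], [616, 239, 1], [613, 236, 2]]
250 [[595, 271, 50], [591, 269, 52], [593, 264, 45], [587, 264, 51], [587, 260, 48], [610, 239, 2]]
251 [[595, 272, 45], [591, 270, 47], [589, 268, 47], [582, 268, 55], [585, 262, 45], [607, 242, 2]]
252 [[596, 271, 36], [589, 272, 45], [590, 267, 40], [587, 265, 41], [584, 263, 42], [585, 259, 36]]
253 [[615, 258, -2], [591, 271, 36], [587, 270, 38], [585, 267, 38], [583, 264, 37], [582, 261, 35]]
254 [[610, 262, 0], [609, 259, -2], [607, 256, -3], [605, 253, -3], [582, 266, 34], [598, 250, 0]]
255 [[608, 264, -2], [605, 262, 0], [601, 260, 2], [599, 258, 2], [597, 255, 1], [593, 254, 3]]
236 [[597, 186, 47], [591, 187, 54], [589, 184, 54], [589, 179, 49], [586, 178, 50], [584, 174, 49], [607, 151, 4]]
237 [[599, 185, 38], [593, 186, 45], [583, 189, 58], [587, 181, 47], [587, 177, 43], [584, 175, 44], [601, 156, 9]]
238 [[602, 183, 28], [592, 187, 41], [587, 186, 45], [583, 185, 49], [578, 185, 52], [587, 173, 33], [602, 155, 1]]
239 [[615, 173, -1], [595, 185, 31], [588, 186, 38], [587, 182, 36], [583, 181, 38], [598, 163, 6], [602, 156, -5]]
240 [[610, 177, 2], [592, 187, 29], [587, 187, 34], [584, 185, 35], [582, 182, 35], [575, 184, 43], [597, 160, -2]]
241 [[609, 178, -2], [605, 177, -1], [599, 177, 7], [582, 187, 33], [577, 186, 38], [593, 168, 3], [591, 165, 2]]
```

{"api": "send_rows", "payload": {
  "moves": [
    [[-0.15,0,-0.24],[0,0,0],0.7],
    [[0,0,0],[0,0,0],0],
    [[0,0,0],[0,0,0],0],
    [[0,0,0],[0,0,0],0],
    [[0,0,0],[0,0,0],0],
    [[0,0,0],[0,0,0],0],
    [[0,0,0],[0,0,0],0],
    [[0,0,0],[0,0,0],0]
  ],
  "newtons": 110
}}

```text
t: 8.45
position: [0.5664, 0.2202, -0.0036]
ee_rot: [-1.521, 0.451, 0.401]
contact_force: [0.3, -2.1, 2.8]
grip_width: 0.0248
```

```bash
python3 log.py; python3 - <<'E'
from workcell import r
from h import *
m=r.get_image("side");np.savez("side4.npz",**m)
u,v=map(int,proj(m,[.59,.22,.06]))
cv2.imwrite("pics/a6.png",cv2.resize(m["color"][v-35:v+35,u-45:u+45,::-1],(760,590),interpolation=cv2.INTER_CUBIC));print(u-45,v-35)
E
```

```text
t 8.45 q [ 0.245  0.697  1.503  0.142  1.47  -1.346] p [ 0.5664  0.2202 -0.0036] F [ 0.3 -2.1  2.8] M [-0.3  -0.03  0.34] g 0.0248
[[0.855, -0.517, 0.032], [-0.028, 0.016, 0.999], [-0.518, -0.856, -0.001]]
175 205
```

View pics/a6.png

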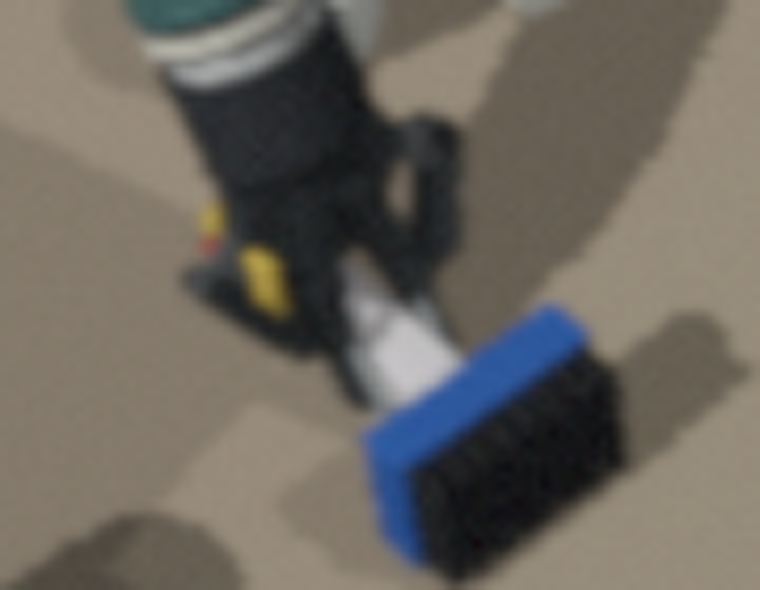

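```bash
cat > ik.py <<'E'
import numpy as np
from fit import fk
from scipy.optimize import least_squares
from scipy.spatial.transform import Rotation as Ro
PAR=[0.2518,0.,.512,.0014,.5662,.3665,.0249]
LO=np.array([-2.63,-.94,.31,-1.31,0,-2.55]);HI=np.array([2.63,2.18,2.57,4.45,2.66,2.55])
TL=Ro.from_matrix([[0,0,-1],[-1,0,0],[0,1,0.]])
def ik(p,R,q0):
    def f(q):
        P,A=fk(q,PAR);return np.r_[(P-p)*5,(R.inv()*(A*TL)).as_rotvec()]
    s=least_squares(f,np.clip(q0,LO+1e-3,HI-1e-3),bounds=(LO,HI));return s.x,np.abs(s.fun).max()
E
python3 - <<'E'
from ik import *
Rt=Ro.from_rotvec([-1.521,.451,.401]);pt=np.array([.5664,.2202,-.0036])
t=np.radians(6.2);zb=np.array([np.cos(t),-.027*np.cos(t),-np.sin(t)]);zb/=np.linalg.norm(zb);yb=np.cross(zb,np.cross([.027,1,0],zb));yb/=np.linalg.norm(yb);xb=np.cross(yb,zb)
Rb=Ro.from_matrix(np.c_[xb,yb,zb]);ob=np.array([.586,.2205,.0295])-.095*zb
Rtb=Rb.inv()*Rt; ptb=Rb.inv().apply(pt-ob);np.savez("tb.npz",R=Rtb.as_quat(),p=ptb);print("tcp in brush",ptb.round(4),"approach in brush",Rtb.apply([0,1,0]).round(3))
q0=[0.245,.697,1.503,.142,1.47,-1.346]
print(ik(pt,Rt,q0))
for psi in range(-170,100,15):
    Y=Ro.from_euler('z',psi,degrees=True); best=None
    for s in ([-.4,.3,1.9,-.8,1.5,-.5],[-.4,.3,1.9,.8,1.5,-.5],[-.4,.3,1.9,2.5,1.,-1.5],[-.2,.3,1.9,-1,1.5,.5]):
        R=Y*Rtb; out=[]
        P=np.array([.447,-.204,.006])+Y.apply(ptb)
        x,e=ik(P,R,s)
        if best is None or e<best[1]: best=(x,e,P,R.apply([0,1,0]))
    print(psi,best[0].round(2),round(best[1],4),best[2].round(3),best[3].round(2))
E
```

```text
tcp in brush [ 0.035  -0.0008  0.0791] approach in brush [ 0.906  0.001 -0.422]
(array([ 0.24480856,  0.69695878,  1.50326419,  0.14158924,  1.46981191,
       -1.34570183]), np.float64(3.8824499171141724e-13))
-170 [-0.23  0.74  1.59 -0.39  1.89  1.27] 0.0 [ 0.412 -0.209  0.085] [-0.89 -0.16 -0.42]
-155 [-0.14  0.69  1.68 -0.54  1.8   1.17] 0.0 [ 0.415 -0.218  0.085] [-0.82 -0.38 -0.42]
-140 [-0.05  0.63  1.79 -0.68  1.69  1.1 ] 0.0 [ 0.42  -0.226  0.085] [-0.69 -0.58 -0.42]
-125 [ 0.02  0.55  1.92 -0.82  1.57  1.06] 0.0 [ 0.426 -0.232  0.085] [-0.52 -0.74 -0.42]
-110 [ 0.09  0.47  2.07 -0.97  1.44  1.03] 0.0 [ 0.434 -0.237  0.085] [-0.31 -0.85 -0.42]
-95 [ 0.14  0.38  2.22 -1.15  1.31  1.03] 0.0 [ 0.443 -0.239  0.085] [-0.08 -0.9  -0.42]
-80 [ 0.16  0.28  2.35 -1.31  1.19  1.  ] 0.0415 [ 0.452 -0.239  0.085] [ 0.16 -0.89 -0.42]
-65 [ 0.12  0.13  2.4  -1.31  1.03  0.77] 0.1512 [ 0.461 -0.236  0.085] [ 0.38 -0.82 -0.42]
-50 [-0.07 -0.16  2.52 -1.31  0.66  0.34] 0.307 [ 0.469 -0.231  0.085] [ 0.58 -0.69 -0.42]
-35 [-0.34 -0.26  2.57 -1.31  0.22 -0.06] 0.3408 [ 0.475 -0.225  0.085] [ 0.74 -0.52 -0.42]
-20 [-0.46 -0.23  2.57 -1.31  0.   -0.32] 0.3332 [ 0.48  -0.217  0.085] [ 0.85 -0.31 -0.42]
-5 [-0.42 -0.23  2.57 -1.31  0.   -0.45] 0.3554 [ 0.482 -0.208  0.085] [ 0.9  -0.08 -0.42]
10 [-0.39 -0.22  2.57 -1.02  0.   -0.88] 0.4028 [ 0.482 -0.199  0.085] [ 0.89  0.16 -0.42]
25 [-0.45 -0.34  2.56  0.5   0.27 -2.55] 0.5087 [ 0.479 -0.19   0.085] [ 0.82  0.38 -0.42]
40 [-0.43 -0.31  2.5   0.37  0.4  -2.55] 0.6307 [ 0.474 -0.182  0.085] [ 0.69  0.58 -0.42]
55 [-0.39 -0.26  2.44  0.24  0.52 -2.55] 0.7593 [ 0.468 -0.176  0.085] [ 0.52  0.74 -0.42]
70 [-0.99  0.53  1.97  0.81  1.56  2.08] 0.0 [ 0.46  -0.171  0.085] [ 0.31  0.85 -0.42]
85 [-0.91  0.6   1.84  0.67  1.68  2.03] 0.0 [ 0.451 -0.169  0.085] [ 0.08  0.9  -0.42]
```

```bash
python3 - <<'E'
from ik import *
d=np.load("tb.npz");Rtb=Ro.from_quat(d["R"]);ptb=d["p"]
R=Ro.from_rotvec([-1.521,.451,.401]);p=np.array([.5664,.2202,-.0036]);q=np.array([0.245,.697,1.503,.142,1.47,-1.346])
for psi in(-110,-118,-125):
    Y=Ro.from_euler('z',psi,degrees=True);Rf=Y*Rtb
    v=(Rf*R.inv()).as_rotvec();print(psi,v.round(3),np.linalg.norm(v)/.08,np.linalg.norm(v))
    print("target",(np.array([.447,-.204,.006])+Y.apply(ptb)).round(4))
    n=32;qq=q.copy();P=p+[0,0,.12]
    tgt=np.array([.447,-.204,.126])+Y.apply(ptb)
    for i in range(n+1):
        Ri=Ro.from_rotvec(v*i/n)*R;Pi=P+(tgt-P)*i/n+[0,0,.10*np.sin(np.pi*i/n)]
        x,e=ik(Pi,Ri,qq)
        # lowest brush corner
        Rb=Ri*Rtb.inv();ob=Pi-Rb.apply(ptb)
        c=[ob+Rb.apply([sx*.035,sy*.05,z]) for sx in(-1,1) for sy in(-1,1) for z in(0,.045)]+[ob+Rb.apply([sx*.018,sy*.02,.2]) for sx in(-1,1) for sy in(-1,1)]
        if i%2==0:print(i,x.round(2),round(e,3),np.abs(x-qq).max().round(2),"low",round(min(k[2] for k in c),3),Pi.round(3))
        qq=x
E
```

```text
-110 [-1.564 -1.064 -1.377] 29.242989064240355 2.3394391251392284
target [ 0.4342 -0.2366  0.0851]
0 [ 0.24  0.57  1.45  0.14  1.64 -1.32] 0.0 0.17 low 0.12 [0.566 0.22  0.116]
2 [ 0.24  0.49  1.51  0.08  1.61 -1.2 ] 0.0 0.06 low 0.138 [0.558 0.192 0.141]
4 [ 0.23  0.41  1.56  0.02  1.59 -1.09] 0.0 0.06 low 0.153 [0.55  0.163 0.166]
6 [ 0.23  0.34  1.61 -0.05  1.58 -0.97] 0.0 0.06 low 0.165 [0.542 0.135 0.189]
8 [ 0.23  0.27  1.65 -0.12  1.58 -0.84] 0.0 0.06 low 0.175 [0.533 0.106 0.209]
10 [ 0.24  0.22  1.68 -0.2   1.57 -0.72] 0.0 0.06 low 0.183 [0.525 0.077 0.227]
12 [ 0.24  0.17  1.72 -0.27  1.57 -0.6 ] 0.0 0.06 low 0.189 [0.517 0.049 0.242]
14 [ 0.24  0.13  1.76 -0.35  1.57 -0.47] 0.0 0.06 low 0.191 [0.509 0.02  0.253]
16 [ 0.24  0.1   1.79 -0.43  1.56 -0.34] 0.0 0.06 low 0.191 [ 0.5   -0.008  0.261]
18 [ 0.24  0.09  1.83 -0.51  1.56 -0.21] 0.0 0.07 low 0.188 [ 0.492 -0.037  0.264]
20 [ 0.24  0.08  1.87 -0.58  1.56 -0.07] 0.0 0.07 low 0.183 [ 0.484 -0.065  0.264]
22 [ 0.23  0.08  1.91 -0.66  1.56  0.07] 0.0 0.07 low 0.176 [ 0.476 -0.094  0.261]
24 [ 0.21  0.1   1.95 -0.73  1.55  
[... 2633 characters left out ...]
0.07 low 0.19 [ 0.496 -0.006  0.261]
18 [ 0.22  0.17  1.76 -0.47  1.67 -0.12] 0.0 0.07 low 0.187 [ 0.488 -0.034  0.264]
20 [ 0.21  0.17  1.79 -0.54  1.68  0.02] 0.0 0.07 low 0.181 [ 0.479 -0.063  0.264]
22 [ 0.2   0.18  1.82 -0.6   1.68  0.16] 0.0 0.07 low 0.174 [ 0.47  -0.091  0.261]
24 [ 0.17  0.2   1.85 -0.66  1.69  0.3 ] 0.0 0.07 low 0.165 [ 0.461 -0.119  0.254]
26 [ 0.15  0.23  1.87 -0.71  1.69  0.45] 0.0 0.07 low 0.156 [ 0.453 -0.147  0.244]
28 [ 0.11  0.27  1.89 -0.75  1.69  0.6 ] 0.0 0.08 low 0.145 [ 0.444 -0.176  0.232]
30 [ 0.07  0.32  1.9  -0.79  1.7   0.76] 0.0 0.08 low 0.135 [ 0.435 -0.204  0.219]
32 [ 0.02  0.37  1.9  -0.83  1.71  0.91] 0.0 0.08 low 0.126 [ 0.426 -0.232  0.205]
```

{"api": "send_rows", "payload": {
  "moves": [
    [[0,0,0.2],[0,0,0],0],
    [[0,0,0.4],[0,0,0],0],
    [[0,0,0.6],[0,0,0],0],
    [[0,0,0.6],[0,0,0],0],
    [[0,0,0.6],[0,0,0],0],
    [[0,0,0.6],[0,0,0],0],
    [[0,0,0.6],[0,0,0],0],
    [[0,0,0.4],[0,0,0],0]
  ]
}}

```text
t: 9.3
position: [0.567, 0.2206, 0.1189]
ee_rot: [-1.52, 0.449, 0.399]
contact_force: [-0.2, -0.7, -8.1]
grip_width: 0.0248
```

```bash
python3 log.py; python3 - <<'E'
from workcell import r
from h import *
m=r.get_image("side");np.savez("side5.npz",**m)
u,v=map(int,proj(m,[.57,.22,.14]))
cv2.imwrite("pics/a7.png",cv2.resize(m["color"][v-35:v+55,u-55:u+55,::-1],(726,594),interpolation=cv2.INTER_CUBIC));print(u-55,v-35)
E
```

```text
t 9.3 q [ 0.245  0.572  1.453  0.142  1.641 -1.321] p [0.567  0.2206 0.1189] F [-0.2 -0.7 -8.1] M [-0.07 -1.25  0.04] g 0.0248
[[0.856, -0.515, 0.032], [-0.028, 0.017, 0.999], [-0.516, -0.857, -0.0]]
167 194
```

View pics/a7.png

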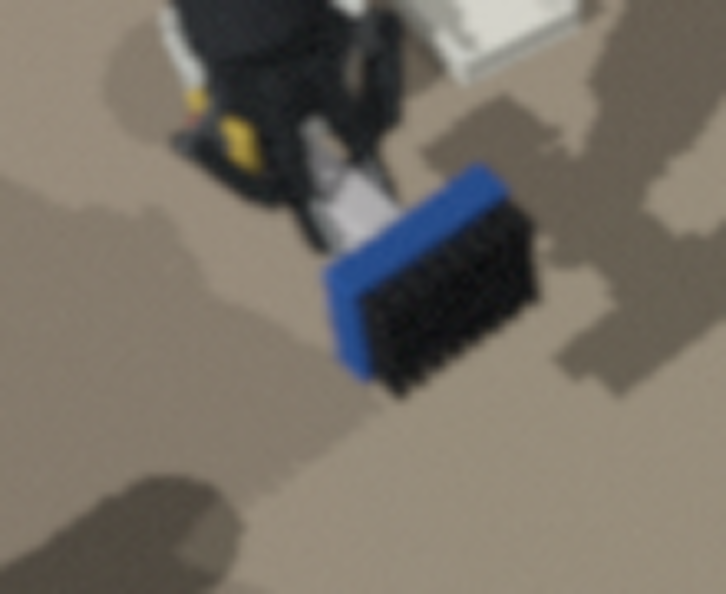

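{"api": "send_rows", "payload": {
  "moves": [
    [[-0.14,-0.47,0.3],[-0.65,-0.38,-0.575],0],
    [[-0.14,-0.47,0.3],[-0.65,-0.38,-0.575],0],
    [[-0.14,-0.47,0.3],[-0.65,-0.38,-0.575],0],
    [[-0.14,-0.47,0.3],[-0.65,-0.38,-0.575],0],
    [[-0.14,-0.47,0.3],[-0.65,-0.38,-0.575],0],
    [[-0.14,-0.47,0.3],[-0.65,-0.38,-0.575],0],
    [[-0.14,-0.47,0.3],[-0.65,-0.38,-0.575],0],
    [[-0.14,-0.47,0.3],[-0.65,-0.38,-0.575],0]
  ]
}}

```text
t: 10.15
position: [0.5315, 0.1072, 0.1883]
ee_rot: [-1.814, 0.636, -0.179]
contact_force: [-0.2, -0.1, -7.7]
grip_width: 0.0247
```

{"api": "send_rows", "payload": {
  "moves": [
    [[-0.14,-0.47,0.3],[-0.65,-0.38,-0.575],0],
    [[-0.14,-0.47,0.3],[-0.65,-0.38,-0.575],0],
    [[-0.14,-0.47,0.3],[-0.65,-0.38,-0.575],0],
    [[-0.14,-0.47,0.3],[-0.65,-0.38,-0.575],0],
    [[-0.14,-0.47,0.3],[-0.65,-0.38,-0.575],0],
    [[-0.14,-0.47,0.3],[-0.65,-0.38,-0.575],0],
    [[-0.14,-0.47,0.3],[-0.65,-0.38,-0.575],0],
    [[-0.14,-0.47,0.3],[-0.65,-0.38,-0.575],0]
  ]
}}

```text
t: 10.95
position: [0.4975, -0.0051, 0.26]
ee_rot: [-2.009, 0.796, -0.817]
contact_force: [0.3, -0.9, -7.4]
grip_width: 0.0251
```

```bash
python3 log.py; python3 - <<'E'
from workcell import r
from h import *
m=r.get_image("side");np.savez("side6.npz",**m)
cv2.imwrite("pics/a8.png",cv2.resize(m["color"][:,:,::-1],(768,576)))
E
```

```text
t 10.95 q [ 0.24   0.147  1.76  -0.417  1.619 -0.29 ] p [ 0.4975 -0.0051  0.26  ] F [ 0.3 -0.9 -7.4] M [ 0.65 -0.62  0.01] g 0.0251
[[0.592, -0.24, 0.769], [-0.763, -0.475, 0.439], [0.26, -0.846, -0.465]]
```

View pics/a8.png

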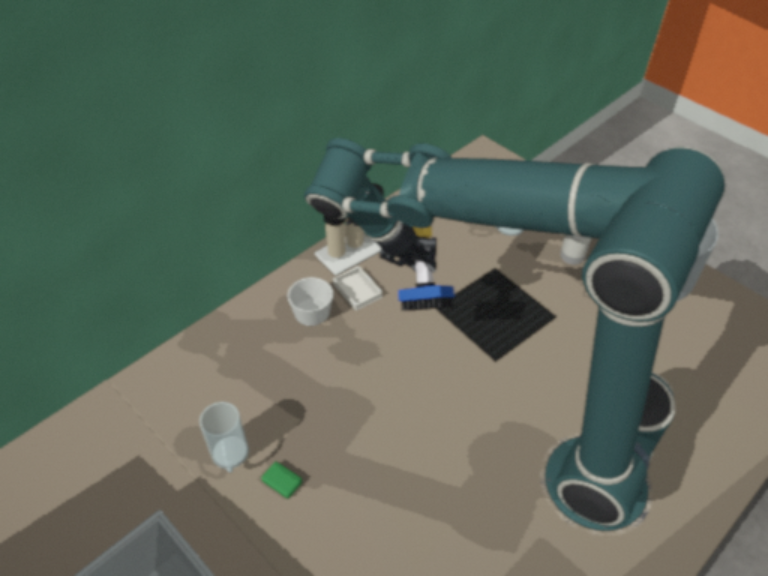

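{"api": "send_rows", "payload": {
  "moves": [
    [[-0.14,-0.47,0.1],[-0.65,-0.38,-0.575],0],
    [[-0.14,-0.47,0],[-0.65,-0.38,-0.575],0],
    [[-0.14,-0.47,0],[-0.65,-0.38,-0.575],0],
    [[-0.14,-0.47,0],[-0.65,-0.38,-0.575],0],
    [[-0.14,-0.47,-0.16],[-0.65,-0.38,-0.575],0],
    [[-0.14,-0.47,-0.16],[-0.65,-0.38,-0.575],0],
    [[-0.14,-0.47,-0.16],[-0.65,-0.38,-0.575],0],
    [[-0.14,-0.47,-0.16],[-0.65,-0.38,-0.575],0]
  ]
}}

```text
t: 11.8
position: [0.4643, -0.1174, 0.2427]
ee_rot: [-2.085, 0.923, -1.511]
contact_force: [0.7, -0.1, -9.1]
grip_width: 0.0251
```

{"api": "send_rows", "payload": {
  "moves": [
    [[-0.14,-0.47,-0.16],[-0.65,-0.38,-0.575],0],
    [[-0.14,-0.47,-0.16],[-0.65,-0.38,-0.575],0],
    [[-0.14,-0.47,-0.16],[-0.65,-0.38,-0.575],0],
    [[-0.14,-0.47,-0.16],[-0.65,-0.38,-0.575],0],
    [[-0.14,-0.47,-0.16],[-0.65,-0.38,-0.575],0],
    [[-0.14,-0.47,-0.16],[-0.65,-0.38,-0.575],0],
    [[-0.14,-0.47,-0.16],[-0.65,-0.38,-0.575],0],
    [[-0.14,-0.47,-0.16],[-0.65,-0.38,-0.575],0]
  ]
}}

```text
t: 12.6
position: [0.4311, -0.2302, 0.204]
ee_rot: [1.953, -0.982, 2.203]
contact_force: [0.0, -0.4, -8.3]
grip_width: 0.0246
```

```bash
python3 log.py; python3 - <<'E'
from workcell import r
from h import *
ims=[]
for n in("side","top"):
    m=r.get_image(n);np.savez(f"{n}7.npz",**m)
    u,v=map(int,proj(m,[.44,-.21,.2]));print(n,u-50,v-50)
    ims.append(cv2.resize(m["color"][v-50:v+50,u-50:u+50,::-1],(400,400),interpolation=cv2.INTER_CUBIC))
cv2.imwrite("pics/a9.png",np.hstack(ims))
d=np.load("tb.npz")
from ik import *
o=r.get_obs();R=Ro.from_rotvec(o["ee_rot"]);Rb=R*Ro.from_quat(d["R"]).inv();ob=o["position"]-Rb.apply(d["p"]);print("pred brush",ob.round(4),Rb.as_matrix().round(3).tolist())
E
```

```text
t 12.6 q [ 0.064  0.331  1.964 -0.883  1.646  0.887] p [ 0.4311 -0.2302  0.204 ] F [ 0.  -0.4 -8.3] M [ 1.45 -0.73  0.02] g 0.0246
[[-0.208, -0.425, 0.881], [-0.371, -0.799, -0.473], [0.905, -0.425, 0.008]]
side 289 121
top 272 193
pred brush [ 0.4473 -0.2002  0.1238] [[-0.472, 0.881, 0.001], [-0.881, -0.472, -0.002], [-0.001, -0.002, 1.0]]
```

View pics/a9.png

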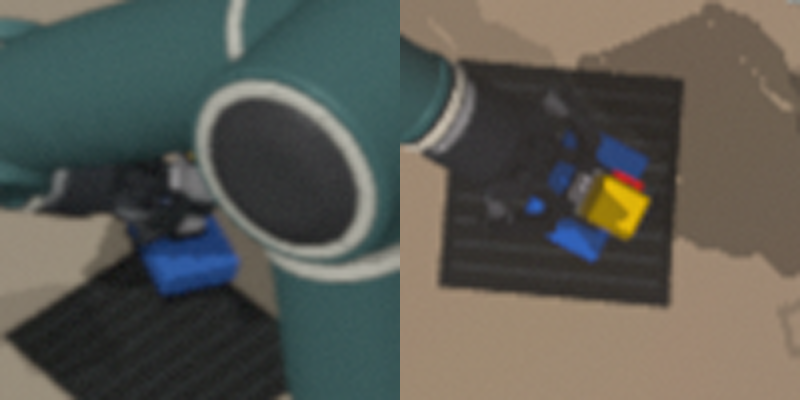

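```bash
python3 - <<'E'
from h import *
m=load("top7.npz")
print(w(m,326.5,244.75,H=.324),w(m,326.5,244.75))
u,v=290,200
im=m["color"][v:v+75,u:u+100,::-1]
cv2.imwrite("pics/b1.png",cv2.resize(im,(800,600),interpolation=cv2.INTER_CUBIC))
# predicted projected outlines
c,s=-.472,.881
x=np.array([c,-s,0]);y=np.array([s,c,0]);o=np.array([.4473,-.2002,.1238])
for n,hx,hy,z in(("foot",.035,.05,.045),("head",.018,.018,.2)):
    print(n,[tuple(np.round((np.array(proj(m,o+a*hx*x+b*hy*y+[0,0,z]))-[u,v])*8).astype(int)) for a,b in((1,1),(1,-1),(-1,-1),(-1,1))])
E
```

```text
[ 0.44445962 -0.19921064  0.324     ] [ 0.44458421 -0.19887531  0.32574835]
foot [(np.int64(352), np.int64(259)), (np.int64(242), np.int64(469)), (np.int64(95), np.int64(390)), (np.int64(205), np.int64(181))]
head [(np.int64(361), np.int64(330)), (np.int64(315), np.int64(417)), (np.int64(228), np.int64(370)), (np.int64(274), np.int64(284))]
```

View pics/b1.png

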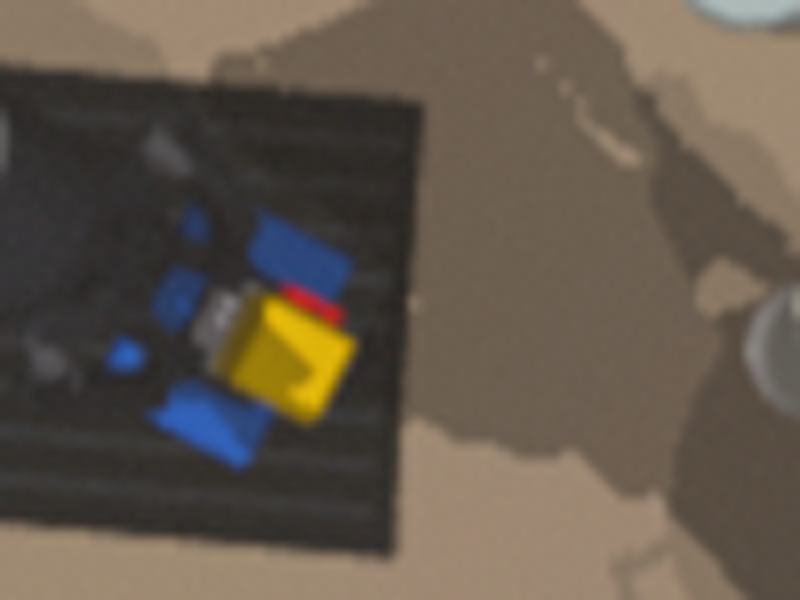

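{"api": "send_rows", "payload": {
  "moves": [
    [[0,0,-0.4],[0,0,0],0],
    [[0,0,-0.65],[0,0,0],0],
    [[0,0,-0.65],[0,0,0],0],
    [[0,0,-0.65],[0,0,0],0],
    [[0,0,-0.65],[0,0,0],0],
    [[0,0,-0.4],[0,0,0],0],
    [[0,0,-0.2],[0,0,0],0],
    [[0,0,-0.1],[0,0,0],0]
  ]
}}

```text
t: 13.5
position: [0.4317, -0.2307, 0.0938]
ee_rot: [1.957, -0.975, 2.203]
contact_force: [-0.3, -0.4, -7.7]
grip_width: 0.0249
```

{"api": "send_rows", "payload": {
  "moves": [
    [[0,0,-0.1],[0,0,0],0],
    [[0,0,-0.1],[0,0,0],0],
    [[0,0,0],[0,0,0],0],
    [[0,0,0],[0,0,0],0],
    [[0,0,0],[0,0,0],0],
    [[0,0,0],[0,0,0],0],
    [[0,0,0],[0,0,0],0],
    [[0,0,0],[0,0,0],0]
  ]
}}

```text
t: 14.3
position: [0.4318, -0.2308, 0.0887]
ee_rot: [1.956, -0.975, 2.204]
contact_force: [-0.4, -0.4, -8.5]
grip_width: 0.0248
```

```bash
python3 log.py
```

```text
t 14.3 q [ 0.065  0.514  1.986 -0.885  1.516  1.044] p [ 0.4318 -0.2308  0.0887] F [-0.4 -0.4 -8.5] M [ 1.42 -0.72 -0.03] g 0.0248
[[-0.206, -0.423, 0.883], [-0.369, -0.802, -0.47], [0.906, -0.422, 0.009]]
```

{"api": "send_rows", "payload": {
  "moves": [
    [[0,0,-0.07],[0,0,0],0],
    [[0,0,-0.07],[0,0,0],0],
    [[0,0,-0.03],[0,0,0],0],
    [[0,0,0],[0,0,0],0],
    [[0,0,0],[0,0,0],0],
    [[0,0,0],[0,0,0],0],
    [[0,0,0],[0,0,0],0],
    [[0,0,0],[0,0,0],0]
  ]
}}

```text
t: 15.1
position: [0.4319, -0.2308, 0.0835]
ee_rot: [1.956, -0.975, 2.204]
contact_force: [-0.4, -0.3, -8.1]
grip_width: 0.0246
```

{"api": "send_rows", "payload": {
  "moves": [
    [[0,0,-0.05],[0,0,0],0],
    [[0,0,-0.05],[0,0,0],0],
    [[0,0,0],[0,0,0],0],
    [[0,0,0],[0,0,0],0],
    [[0,0,0],[0,0,0],0],
    [[0,0,0],[0,0,0],0],
    [[0,0,0],[0,0,0],0],
    [[0,0,0],[0,0,0],0]
  ]
}}

```text
t: 15.9
position: [0.4323, -0.231, 0.0821]
ee_rot: [1.955, -0.972, 2.204]
contact_force: [0.9, 2.4, 6.7]
grip_width: 0.0248
```

```bash
python3 log.py;python3 - <<'E'
from workcell import r
from h import *
ims=[]
for n in("side","top"):
    m=r.get_image(n);np.savez(f"{n}8.npz",**m)
    u,v=map(int,proj(m,[.44,-.2,.1]));print(n,u-40,v-40)
    ims.append(cv2.resize(m["color"][v-40:v+40,u-40:u+40,::-1],(400,400),interpolation=cv2.INTER_CUBIC))
cv2.imwrite("pics/b2.png",np.hstack(ims))
E
```

```text
t 15.9 q [ 0.065  0.527  1.984 -0.887  1.51   1.054] p [ 0.4323 -0.231   0.0821] F [0.9 2.4 6.7] M [ 0.4   0.63 -0.16] g 0.0248
[[-0.206, -0.423, 0.883], [-0.367, -0.803, -0.47], [0.907, -0.421, 0.01]]
side 293 152
top 274 201
```

View pics/b2.png

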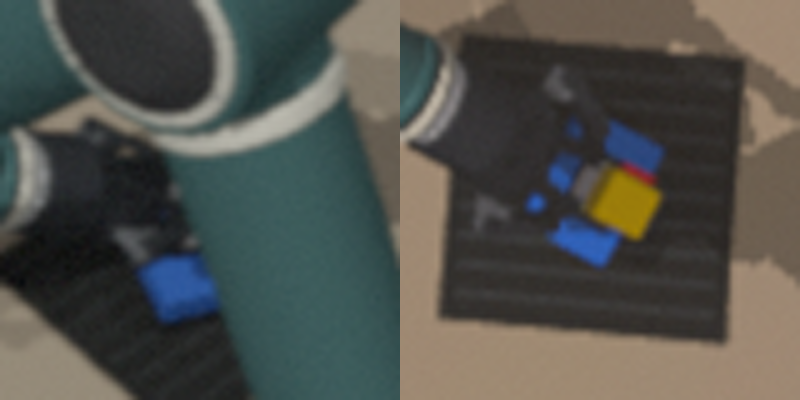

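{"api": "send_rows", "payload": {
  "moves": [
    [[0,0,0.03],[0,0,0],0.15],
    [[0,0,0],[0,0,0],0.45],
    [[0,0,0],[0,0,0],0.7],
    [[0,0,0],[0,0,0],1],
    [[0,0,0],[0,0,0],1],
    [[0,0,0],[0,0,0],1],
    [[0,0,0],[0,0,0],1],
    [[0.07,0.13,0.07],[0,0,0],1]
  ]
}}

```text
t: 16.8
position: [0.4334, -0.227, 0.0833]
ee_rot: [1.956, -0.976, 2.203]
contact_force: [-0.4, 0.2, 0.0]
grip_width: 0.0852
```

```bash
python3 log.py;python3 - <<'E'
from workcell import r
from h import *
m=r.get_image("top");np.savez("top9.npz",**m)
u,v=290,200
cv2.imwrite("pics/b3.png",cv2.resize(m["color"][v:v+75,u:u+100,::-1],(800,600),interpolation=cv2.INTER_CUBIC))
E
```

```text
t 16.8 q [ 0.071  0.526  1.98  -0.88   1.515  1.051] p [ 0.4334 -0.227   0.0833] F [-0.4  0.2  0. ] M [ 0.39 -0.13 -0.01] g 0.0852
[[-0.205, -0.423, 0.882], [-0.369, -0.802, -0.47], [0.907, -0.422, 0.008]]
```

View pics/b3.png

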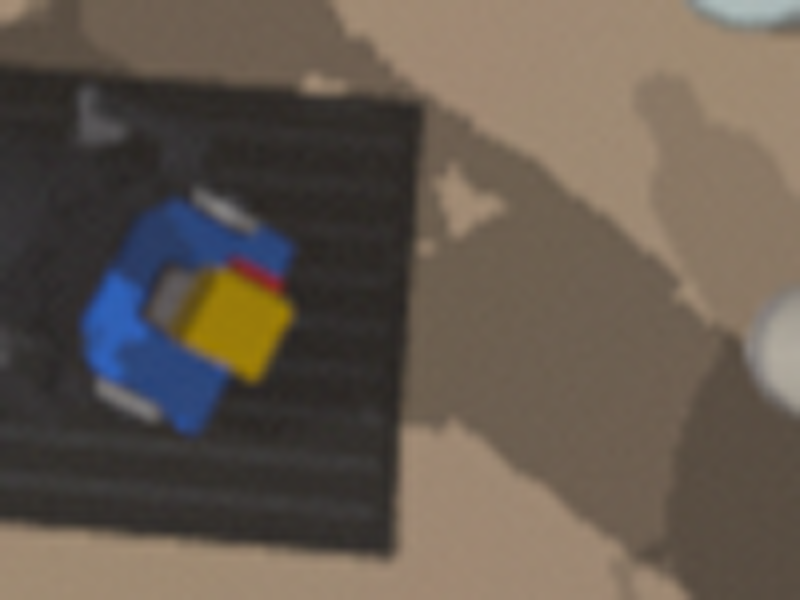

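{"api": "send_rows", "payload": {
  "moves": [
    [[0.14,0.27,0.14],[0,0,0],1],
    [[0.28,0.53,0.28],[0,0,0],1],
    [[0.28,0.53,0.28],[0,0,0],1],
    [[0.28,0.53,0.28],[0,0,0],1],
    [[0.28,0.53,0.28],[0,0,0],1],
    [[0.28,0.53,0.28],[0,0,0],1],
    [[0.28,0.53,0.5],[0,0,0],1],
    [[0,0,1],[0,0,0],1]
  ]
}}

```text
t: 17.65
position: [0.4893, -0.1209, 0.174]
ee_rot: [1.961, -0.974, 2.202]
contact_force: [0.9, -0.0, 0.7]
grip_width: 0.0854
```

```bash
python3 log.py;python3 - <<'E'
from workcell import r
from h import *
m=r.get_image("top");np.savez("top9.npz",**m)
u,v=290,200
cv2.imwrite("pics/b4.png",cv2.resize(m["color"][v:v+60,u-15:u+65,::-1],(800,600),interpolation=cv2.INTER_CUBIC))
for v in range(234,252,2): print(v,[np.round(w(m,u,v)*1000).astype(int).tolist() for u in range(310,332,3)])
from ik import *
o=r.get_obs();R=Ro.from_rotvec(o["ee_rot"]);k=R.as_matrix()[:,2];k[2]=0;p=o["position"];q=np.array(o["joint_pos"])
a=R.apply([0,1,0]);print("angle",np.arccos(-a[2]))
for i in range(17):
    Ri=Ro.from_rotvec(k*.08*min(i,14.2))*R; Pi=p+(np.array([.446,-.2,.30])-p)*i/16
    x,e=ik(Pi,Ri,q);print(i,x.round(2),round(e,4),np.abs(x-q).max().round(2));q=x
E
```

```text
t 17.65 q [ 0.225  0.492  1.8   -0.772  1.737  0.961] p [ 0.4893 -0.1209  0.174 ] F [ 0.9 -0.   0.7] M [ 0.36 -0.22  0.  ] g 0.0854
[[-0.202, -0.422, 0.884], [-0.37, -0.803, -0.468], [0.907, -0.422, 0.006]]
234 [[465, -189, 64], [467, -191, 121], [471, -188, 203], [471, -198, 203], [470, -211, 189], [463, -255, 6], [462, -268, -2], [463, -278, 5]]
236 [[519, 1, 1370], [462, -184, 165], [464, -189, 199], [464, -199, 197], [464, -208, 205], [455, -256, 2], [455, -267, 4], [455, -278, 4]]
238 [[453, -182, 111], [457, -180, 191], [458, -188, 204], [458, -197, 208], [458, -208, 204], [458, -218, 204], [448, -266, 6], [447, -278, 3]]
240 [[444, -187, 76], [451, -179, 200], [451, -189, 200], [451, -198, 201], [451, -208, 203], [440, -255, 5], [439, -268, -2], [440, -278, 4]]
242 [[435, -191, 50], [444, -179, 199], [445, -188, 204], [445, -198, 202], [445, -208, 204], [432, -255, 4], [433, -265, 11], [432, -278, 6]]
244 [[428, -191, 51], [427, -203, 45], [438, -188, 201], [438, -198, 202], [438, -208, 201], [424, -255, 2], [425, -266, 7], [425, -277, 8]]
246 [[420, -191, 50], [421, -201, 54]
[... 533 characters left out ...]
.0 0.06
3 [ 0.15  0.3   1.85 -0.68  1.62  0.84] 0.0 0.06
4 [ 0.12  0.24  1.86 -0.65  1.58  0.79] 0.0 0.06
5 [ 0.08  0.18  1.87 -0.6   1.54  0.74] 0.0 0.06
6 [ 0.04  0.13  1.88 -0.56  1.5   0.68] 0.0 0.06
7 [-0.01  0.08  1.89 -0.51  1.47  0.62] 0.0 0.06
8 [-0.06  0.04  1.9  -0.45  1.44  0.55] 0.0 0.07
9 [-0.11 -0.01  1.9  -0.39  1.42  0.48] 0.0 0.07
10 [-0.17 -0.04  1.9  -0.32  1.39  0.4 ] 0.0 0.08
11 [-0.23 -0.07  1.9  -0.25  1.38  0.32] 0.0 0.08
12 [-0.3  -0.1   1.9  -0.18  1.37  0.24] 0.0 0.08
13 [-0.37 -0.12  1.9  -0.1   1.37  0.15] 0.0 0.09
14 [-0.44 -0.13  1.89 -0.01  1.38  0.06] 0.0 0.09
15 [-0.46 -0.14  1.88  0.    1.39  0.04] 0.0 0.03
16 [-0.47 -0.14  1.87  0.    1.4   0.03] 0.0 0.01
```

View pics/b4.png

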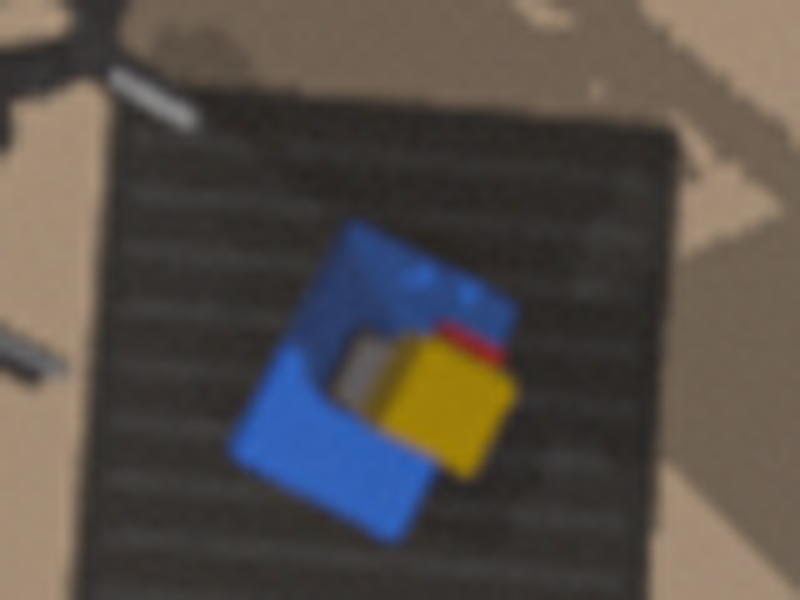

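```bash
python3 - <<'E'
from h import *
m=load("top9.npz")
P=lambda x,y,H:w(m,275+x/10,200+y/10,H=H)
print("head c",P(447,408,.204),"foot c",P(375,380,.049))
F=[P(x,y,.049) for x,y in((352,220),(520,305),(395,545),(232,450))]
print(np.round(F,4)); ydir=(F[0]+F[1]-F[2]-F[3])/2;print("ydir",np.degrees(np.arctan2(ydir[1],ydir[0])),np.linalg.norm(ydir))
H=[P(x,y,.204) for x,y in((412,338),(520,385),(468,480),(375,425))];print(np.round(H,4),np.mean(H,0))
M=[w(m,275+x/10,200+y/10,H=.004) for x,y in((115,90),(672,130))];print(M)
E
```

```text
head c [ 0.44871883 -0.20013471  0.204     ] foot c [ 0.44966105 -0.20032904  0.049     ]
[[ 0.509  -0.1923  0.049 ]
 [ 0.4775 -0.2544  0.049 ]
 [ 0.3889 -0.2072  0.049 ]
 [ 0.4237 -0.1471  0.049 ]]
ydir -27.979387138033058 0.09850425472255073
[[ 0.4715 -0.1889  0.204 ]
 [ 0.4563 -0.2241  0.204 ]
 [ 0.4253 -0.2068  0.204 ]
 [ 0.4431 -0.1765  0.204 ]] [ 0.44905829 -0.19907001  0.204     ]
[array([ 0.55862633, -0.10784374,  0.004     ]), array([ 0.54346801, -0.32236681,  0.004     ])]
```

{"api": "send_rows", "payload": {
  "moves": [
    [[0,0,0.8],[0.884,-0.468,0],1],
    [[0,0,0.8],[0.884,-0.468,0],1],
    [[0,0,0.8],[0.884,-0.468,0],1],
    [[0,0,0.8],[0.884,-0.468,0],1],
    [[0,0,0.8],[0.884,-0.468,0],1],
    [[0,0,0],[0.884,-0.468,0],1],
    [[0,0,0],[0.884,-0.468,0],1],
    [[0,0,0],[0.884,-0.468,0],1]
  ]
}}

```text
t: 18.5
position: [0.489, -0.1225, 0.2961]
ee_rot: [-1.387, 1.391, -1.893]
contact_force: [-0.1, 0.2, 0.2]
grip_width: 0.0854
```

{"api": "send_rows", "payload": {
  "moves": [
    [[-0.16,-0.33,0],[0.884,-0.468,0],1],
    [[-0.16,-0.33,0],[0.884,-0.468,0],1],
    [[-0.16,-0.33,0],[0.884,-0.468,0],1],
    [[-0.16,-0.33,0],[0.884,-0.468,0],1],
    [[-0.16,-0.33,0],[0.884,-0.468,0],1],
    [[-0.16,-0.33,0],[0.884,-0.468,0],1],
    [[-0.16,-0.33,0],[0.15,-0.08,0],1],
    [[-0.16,-0.33,0],[0,0,0],1]
  ]
}}

```text
t: 19.3
position: [0.4496, -0.2033, 0.2954]
ee_rot: [-0.931, 1.563, -1.567]
contact_force: [-0.3, -0.2, 0.3]
grip_width: 0.0856
```

```bash
python3 log.py
```

```text
t 19.3 q [-4.750e-01 -1.290e-01  1.870e+00 -1.000e-03  1.398e+00  2.200e-02] p [ 0.4496 -0.2033  0.2954] F [-0.3 -0.2  0.3] M [ 0.02 -0.01 -0.01] g 0.0856
[[-0.477, 0.001, 0.879], [-0.879, -0.002, -0.477], [0.001, -1.0, 0.002]]
```

{"api": "send_rows", "payload": {
  "moves": [
    [[0.02,0.09,-0.7],[0,0,0],1],
    [[0,0,-0.7],[0,0,0],1],
    [[0,0,-0.7],[0,0,0],1],
    [[0,0,-0.7],[0,0,0],1],
    [[0,0,-0.7],[0,0,0],1],
    [[0,0,-0.7],[0,0,0],1],
    [[0,0,-0.5],[0,0,0],1],
    [[0,0,0],[0,0,0],1]
  ]
}}

```text
t: 20.1
position: [0.4492, -0.1986, 0.1513]
ee_rot: [-0.936, 1.567, -1.562]
contact_force: [0.1, 0.1, -0.1]
grip_width: 0.0855
```

```bash
python3 log.py;python3 - <<'E'
from workcell import r
from h import *
ims=[]
for n in("side","top"):
    m=r.get_image(n);np.savez(f"{n}10.npz",**m)
    u,v=map(int,proj(m,[.45,-.2,.18]));print(n,u-40,v-40)
    ims.append(cv2.resize(m["color"][v-40:v+40,u-40:u+40,::-1],(400,400),interpolation=cv2.INTER_CUBIC))
cv2.imwrite("pics/b5.png",np.hstack(ims))
E
```

```text
t 20.1 q [-4.660e-01 -3.600e-02  2.053e+00 -1.000e-03  1.128e+00  2.900e-02] p [ 0.4492 -0.1986  0.1513] F [ 0.1  0.1 -0.1] M [ 0.01 -0.03  0.04] g 0.0855
[[-0.475, -0.004, 0.88], [-0.88, 0.001, -0.475], [0.001, -1.0, -0.003]]
side 294 135
top 278 199
```

View pics/b5.png

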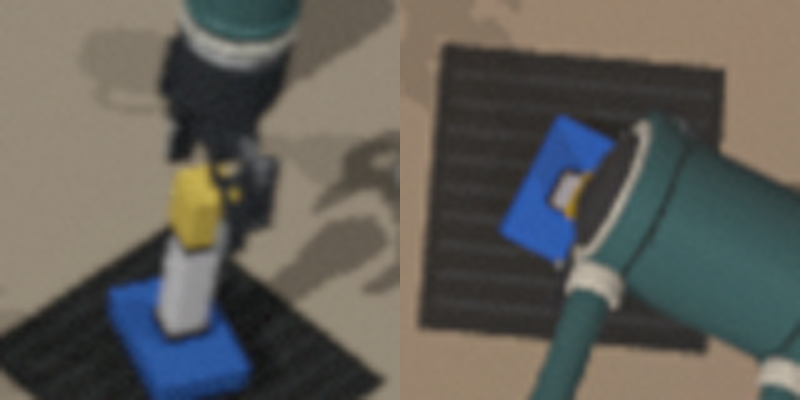

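```bash
python3 - <<'E'
from h import *
m=load("side10.npz")
for v in range(164,188,2): print(v,[np.round(w(m,u,v)*1000).astype(int).tolist() for u in range(332,352,3)])
u,v=320,150
cv2.imwrite("pics/b6.png",cv2.resize(m["color"][v:v+45,u:u+45,::-1],(600,600),interpolation=cv2.INTER_CUBIC))
E
```

```text
164 [[484, -226, 196], [439, -172, 267], [427, -170, 276], [417, -172, 282], [408, -177, 285], [547, -437, 2], [542, -454, -6]]
166 [[484, -228, 184], [435, -168, 263], [428, -174, 264], [425, -189, 255], [404, -172, 282], [394, -173, 289], [532, -439, 0]]
168 [[573, -372, 6], [434, -169, 253], [556, -390, 5], [406, -159, 281], [397, -163, 285], [389, -167, 288], [527, -434, -5]]
170 [[462, -197, 203], [430, -165, 249], [422, -170, 252], [403, -157, 275], [391, -155, 286], [389, -170, 277], [-168, 809, 1395]]
172 [[454, -187, 206], [445, -192, 209], [418, -166, 248], [403, -159, 264], [391, -158, 274], [385, -167, 272], [511, -413, -1]]
174 [[446, -176, 210], [441, -187, 206], [415, -163, 242], [400, -157, 258], [389, -157, 267], [384, -168, 263], [502, -399, 5]]
176 [[446, -178, 199], [436, -182, 203], [414, -165, 233], [397, -154, 254], [387, -156, 259], [383, -169, 253], [496, -393, 2]]
178 [[444, -177, 190], [436, -184, 192], [411, -161, 228], [392, -149, 251], [391, -165, 240], [382, -170, 243], [492, -388, -3]]
180 [[444, -180, 178], [435, -186, 180], [411, -165, 215], [390, -148, 244], [387, -162, 235], [381, -171, 234], [483, -377, -1]]
182 [[441, -178, 172], [433, -185, 172], [411, -168, 203], [402, -171, 207], [494, -353, -3], [484, -359, 1], [479, -372, -5]]
184 [[442, -182, 158], [437, -193, 153], [406, -162, 201], [402, -174, 195], [484, -339, 4], [477, -349, 2], [469, -358, 2]]
186 [[442, -185, 144], [437, -196, 140], [492, -309, 9], [487, -324, 1], [480, -335, -2], [471, -341, 2], [464, -354, -3]]
```

View pics/b6.png

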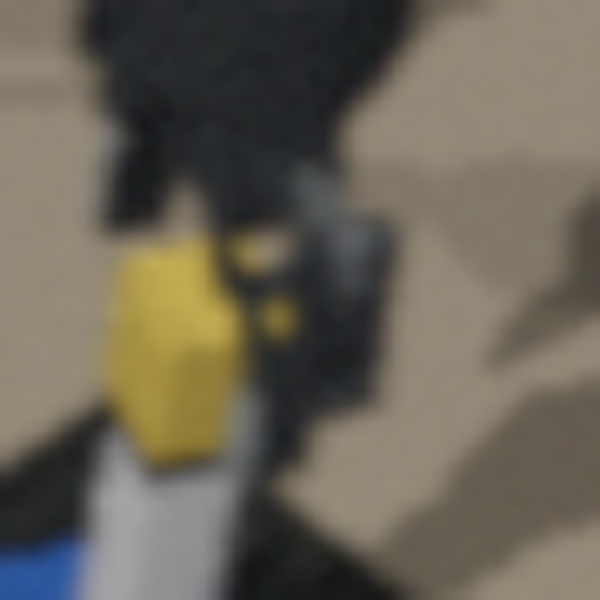

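{"api": "send_rows", "payload": {
  "moves": [
    [[0.03,-0.07,-0.2],[0,0,0],1],
    [[0,0,-0.2],[0,0,0],1],
    [[0,0,0],[0,0,0],0.7],
    [[0,0,0],[0,0,0],0.6],
    [[0,0,0],[0,0,0],0.5],
    [[0,0,0],[0,0,0],0],
    [[0,0,0],[0,0,0],0],
    [[0,0,0],[0,0,0],0]
  ],
  "newtons": 22
}}

```text
t: 21.0
position: [0.4513, -0.2018, 0.1423]
ee_rot: [-0.933, 1.563, -1.566]
contact_force: [-2.2, 1.1, 5.6]
grip_width: 0.0361
```

```bash
python3 log.py;python3 - <<'E'
from workcell import r
from h import *
ims=[]
for n in("side","top"):
    m=r.get_image(n);np.savez(f"{n}11.npz",**m)
    u,v=map(int,proj(m,[.45,-.2,.12]));print(n,u-40,v-40)
    ims.append(cv2.resize(m["color"][v-40:v+40,u-40:u+40,::-1],(400,400),interpolation=cv2.INTER_CUBIC))
cv2.imwrite("pics/b7.png",np.hstack(ims))
E
```

```text
t 21.0 q [-4.700e-01 -2.400e-02  2.059e+00 -1.000e-03  1.105e+00  2.600e-02] p [ 0.4513 -0.2018  0.1423] F [-2.2  1.1  5.6] M [0.23 0.51 0.05] g 0.0361
[[-0.476, 0.001, 0.88], [-0.88, -0.001, -0.476], [0.001, -1.0, 0.001]]
side 292 147
top 275 198
```

View pics/b7.png

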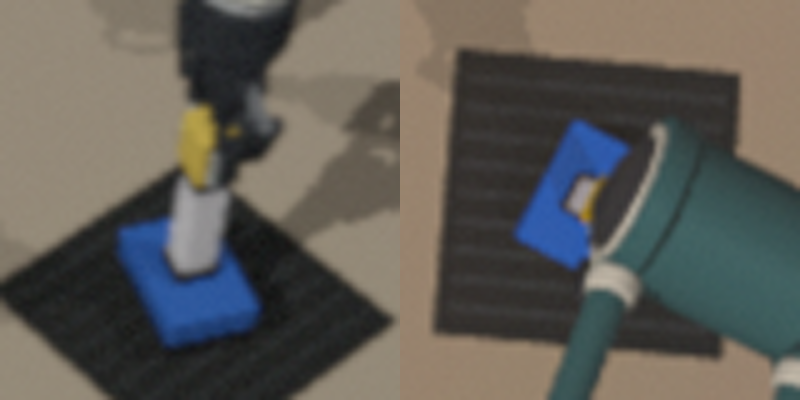

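{"api": "send_rows", "payload": {
  "moves": [
    [[-0.06,0.03,0.05],[0,0,0],0],
    [[0,0,0.1],[0,0,0],0],
    [[0,0,0.1],[0,0,0],0],
    [[0,0,0.15],[0,0,0],0],
    [[0,0,0.2],[0,0,0],0],
    [[0,0,0.2],[0,0,0],0],
    [[0,0,0.1],[0,0,0],0],
    [[0,0,0],[0,0,0],0]
  ]
}}

```text
t: 21.9
position: [0.45, -0.2012, 0.1694]
ee_rot: [-0.932, 1.562, -1.567]
contact_force: [2.3, -0.3, -1.3]
grip_width: 0.036
```

```bash
python3 log.py;python3 - <<'E'
from workcell import r
from h import *
m=r.get_image("side");np.savez("side12.npz",**m)
u,v=map(int,proj(m,[.45,-.2,.12]));u-=40;v-=45
cv2.imwrite("pics/b8.png",cv2.resize(m["color"][v:v+80,u:u+80,::-1],(600,600),interpolation=cv2.INTER_CUBIC))
E
```

```text
t 21.9 q [-4.700e-01 -5.300e-02  2.034e+00 -1.000e-03  1.158e+00  2.600e-02] p [ 0.45   -0.2012  0.1694] F [ 2.3 -0.3 -1.3] M [-0.16 -0.45  0.06] g 0.036
[[-0.476, 0.002, 0.88], [-0.88, -0.002, -0.476], [0.001, -1.0, 0.002]]
```

View pics/b8.png

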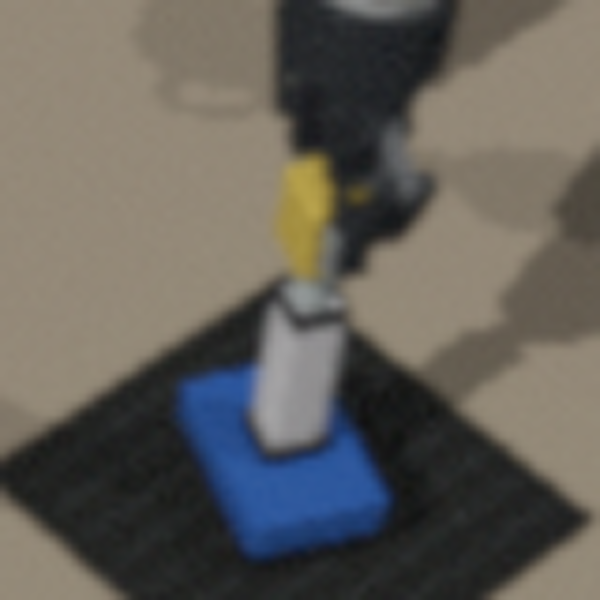

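{"api": "send_rows", "payload": {
  "moves": [
    [[0.03,-0.01,0.1],[0,0,0],0],
    [[0,0,0.2],[0,0,0],0],
    [[0,0,0.2],[0,0,0],0],
    [[0,0,0.2],[0,0,0],0],
    [[0,0,0.2],[0,0,0],0],
    [[0,0,0.2],[0,0,0],0],
    [[0,0,0.2],[0,0,0],0],
    [[0,0,0.2],[0,0,0],0]
  ]
}}

```text
t: 22.75
position: [0.4503, -0.2012, 0.2139]
ee_rot: [-0.933, 1.564, -1.565]
contact_force: [-0.6, 0.7, -4.4]
grip_width: 0.036
```

```bash
python3 log.py
```

```text
t 22.75 q [-4.700e-01 -8.600e-02  1.981e+00 -1.000e-03  1.246e+00  2.600e-02] p [ 0.4503 -0.2012  0.2139] F [-0.6  0.7 -4.4] M [0.03 0.06 0.03] g 0.036
[[-0.476, 0.0, 0.88], [-0.88, -0.001, -0.476], [0.001, -1.0, 0.001]]
```

{"api": "send_rows", "payload": {
  "moves": [
    [[0,0,0.15],[0,0,0],0],
    [[0,0,0.15],[0,0,0],0],
    [[0,0,0.15],[0,0,0],0],
    [[0,0,0.1],[0,0,0],0],
    [[0,0,0.1],[0,0,0],0],
    [[0,0,0.1],[0,0,0],0],
    [[0,0,0],[0,0,0],0],
    [[0,0,0],[0,0,0],0]
  ]
}}

```text
t: 23.55
position: [0.4506, -0.2013, 0.2362]
ee_rot: [-0.932, 1.563, -1.566]
contact_force: [-1.7, 1.6, -3.5]
grip_width: 0.0355
```

```bash
python3 log.py;python3 - <<'E'
from workcell import r
from h import *
m=r.get_image("side");np.savez("side13.npz",**m)
u,v=map(int,proj(m,[.45,-.2,.15]));u-=40;v-=45;print(u,v)
cv2.imwrite("pics/b9.png",cv2.resize(m["color"][v:v+80,u:u+80,::-1],(600,600),interpolation=cv2.INTER_CUBIC))
for z in (.0,.049,.154,.204,.256,.304): print(z,((np.array(proj(m,[.4493,-.2003,z]))-[u,v])*7.5).round(0))
for i in range(3): print(r.get_obs()["contact_force"].round(1))
E
```

```text
t 23.55 q [-4.700e-01 -1.000e-01  1.952e+00 -1.000e-03  1.288e+00  2.600e-02] p [ 0.4506 -0.2013  0.2362] F [-1.7  1.6 -3.5] M [0.31 0.39 0.05] g 0.0355
[[-0.476, 0.001, 0.88], [-0.88, -0.001, -0.476], [0.001, -1.0, 0.001]]
293 136
0.0 [264. 543.]
0.049 [276. 480.]
0.154 [304. 337.]
0.204 [318. 263.]
0.256 [334. 183.]
0.304 [349. 106.]
[-1.2  1.  -3.4]
[-1.2  1.  -3.4]
[-1.2  1.  -3.4]
```

View pics/b9.png

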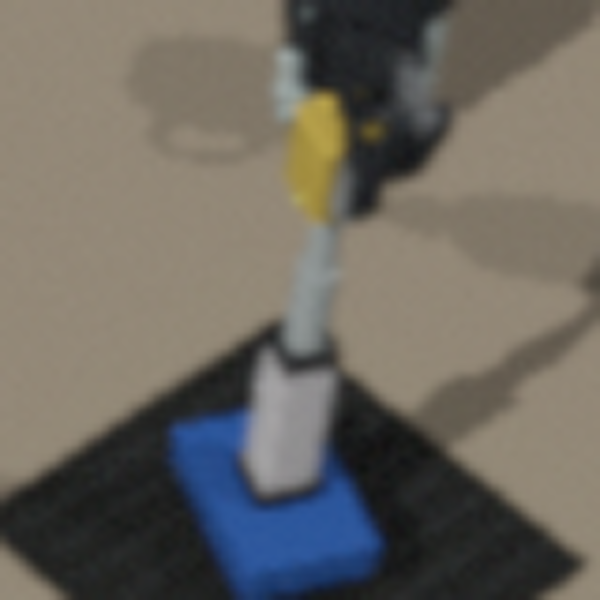

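```bash
python3 - <<'E'
from h import *
for f,row in(("side11.npz",184.4),("side13.npz",165.)):
    m=load(f)
    for z in np.arange(.15,.27,.005):
        u,v=proj(m,[.442,-.176,z])
        if abs(v-row)<2.:print(f,z.round(3),round(u,1),round(v,1))
m=load("side13.npz")
for v in range(147,168,2): print(v,[np.round(w(m,u,v)*1000).astype(int).tolist() for u in range(332,340,1)])
E
```

```text
side11.npz 0.15 330.6 186.3
side11.npz 0.155 330.8 185.3
side11.npz 0.16 331.0 184.4
side11.npz 0.165 331.2 183.4
side11.npz 0.17 331.3 182.5
side13.npz 0.25 334.4 166.4
side13.npz 0.255 334.6 165.3
side13.npz 0.26 334.8 164.3
side13.npz 0.265 335.0 163.2
147 [[482, -202, 295], [473, -194, 306], [471, -198, 305], [472, -206, 299], [469, -207, 301], [447, -177, 335], [443, -177, 338], [439, -177, 341]]
149 [[638, -448, 18], [472, -196, 296], [469, -196, 299], [468, -202, 295], [464, -202, 298], [444, -175, 329], [440, -174, 333], [435, -173, 337]]
151 [[470, -188, 294], [462, -182, 304], [462, -187, 300], [462, -194, 295], [459, -196, 296], [441, -173, 324], [436, -170, 330], [435, -174, 327]]
153 [[468, -187, 287], [461, -183, 295], [459, -185, 295], [455, -185, 297], [451, -184, 301], [451, -190, 297], [439, -177, 314], [433, -174, 319]]
155 [[467, -188, 278], [459, -181, 288], [452, -177, 296], [447, -175, 300], [448, -182, 295], [442, -179, 301], [439, -180, 303], [434, -178, 307]]
157 [[463, -184, 273], [455, -177, 285], [451, -178, 286], [447, -177, 290], [442, -175, 295], [441, -179, 293], [433, -172, 303], [431, -176, 302]]
159 [[463, -186, 263], [455, -180, 273], [453, -182, 273], [445, -176, 282], [441, -176, 285], [441, -182, 282], [435, -179, 288], [433, -181, 287]]
161 [[458, -181, 260], [452, -178, 267], [446, -174, 273], [444, -176, 274], [442, -180, 273], [440, -182, 273], [435, -181, 277], [431, -180, 280]]
163 [[593, -397, 2], [452, -180, 256], [447, -177, 262], [445, -180, 261], [440, -179, 266], [436, -178, 270], [436, -184, 265], [428, -177, 275]]
165 [[589, -393, -3], [583, -391, 2], [443, -173, 258], [441, -177, 256], [439, -180, 256], [434, -178, 261], [435, -185, 255], [428, -180, 264]]
167 [[577, -377, 5], [575, -380, 4], [452, -191, 229], [449, -192, 230], [446, -193, 232], [445, -198, 229], [565, -403, -5], [560, -402, 0]]
```

{"api": "send_rows", "payload": {
  "moves": [
    [[-0.03,0.02,0.05],[0,0,0],0],
    [[0,0,0.05],[0,0,0],0],
    [[0,0,0],[0,0,0],0],
    [[0,0,0],[0,0,0],0],
    [[0,0,0],[0,0,0],0],
    [[0,0,0],[0,0,0],0],
    [[0,0,0],[0,0,0],0],
    [[0,0,0],[0,0,0],0]
  ]
}}

```text
t: 24.4
position: [0.4501, -0.201, 0.2393]
ee_rot: [-0.932, 1.562, -1.567]
contact_force: [0.1, -0.7, -3.8]
grip_width: 0.0359
```

```bash
python3 log.py
```

```text
t 24.4 q [-4.700e-01 -1.040e-01  1.950e+00 -1.000e-03  1.293e+00  2.600e-02] p [ 0.4501 -0.201   0.2393] F [ 0.1 -0.7 -3.8] M [-0.16 -0.25 -0.01] g 0.0359
[[-0.476, 0.002, 0.88], [-0.88, -0.002, -0.476], [0.001, -1.0, 0.003]]
```

{"api": "send_rows", "payload": {
  "moves": [
    [[0,0,0.04],[0,0,0],0],
    [[0,0,0.03],[0,0,0],0],
    [[0,0,0],[0,0,0],0],
    [[0,0,0],[0,0,0],0],
    [[0,0,0],[0,0,0],0],
    [[0,0,0],[0,0,0],0],
    [[0,0,0],[0,0,0],0],
    [[0,0,0],[0,0,0],0]
  ]
}}

```text
t: 25.2
position: [0.45, -0.2009, 0.2414]
ee_rot: [-0.932, 1.562, -1.566]
contact_force: [2.2, -1.5, -4.4]
grip_width: 0.0353
```

```bash
python3 log.py;python3 - <<'E'
from workcell import r
from h import *
ims=[]
for n in("side","top"):
    m=r.get_image(n);np.savez(f"{n}14.npz",**m)
    u,v=map(int,proj(m,[.45,-.2,.13]));u-=40;v-=45
    ims.append(cv2.resize(m["color"][v:v+80,u:u+80,::-1],(400,400),interpolation=cv2.INTER_CUBIC))
    print(n,u,v)
    if n=="side":
        for z in (.049,.154,.204,.256): print(z,((np.array(proj(m,[.4493,-.2003,z]))-[u,v])*5).round(0))
cv2.imwrite("pics/c1.png",np.hstack(ims))
print(r.get_obs()["contact_force"].round(1))
E
```

```text
t 25.2 q [-4.700e-01 -1.050e-01  1.947e+00 -1.000e-03  1.297e+00  2.600e-02] p [ 0.45   -0.2009  0.2414] F [ 2.2 -1.5 -4.4] M [-0.36 -0.52 -0.03] g 0.0353
[[-0.476, 0.001, 0.88], [-0.88, -0.002, -0.476], [0.001, -1.0, 0.002]]
side 292 140
0.049 [189. 300.]
0.154 [208. 205.]
0.204 [217. 156.]
0.256 [228. 102.]
top 275 194
[ 1.5 -2.1 -3.3]
```

View pics/c1.png

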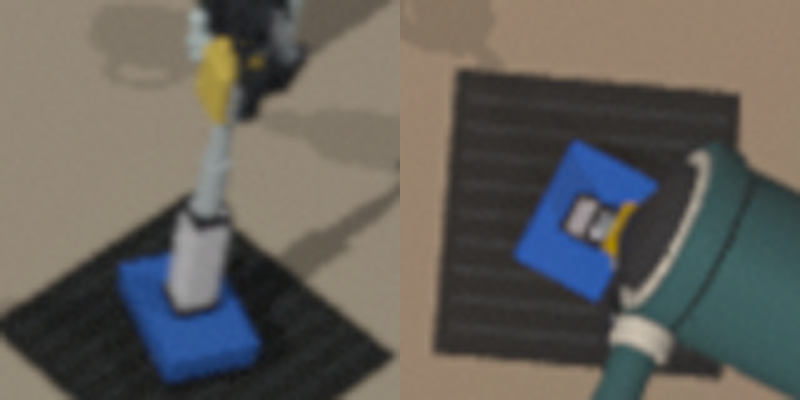

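{"api": "send_rows", "payload": {
  "moves": [
    [[0.015,-0.01,0],[0,0,0],0],
    [[0,0,0],[0,0,0],0],
    [[0,0,0],[0,0,0],0],
    [[0,0,0],[0,0,0],0],
    [[0,0,0],[0,0,0],0],
    [[0,0,0],[0,0,0],0],
    [[0,0,0],[0,0,0],0],
    [[0,0,0],[0,0,0],0]
  ]
}}

```text
t: 26.1
position: [0.4502, -0.201, 0.2412]
ee_rot: [-0.932, 1.563, -1.566]
contact_force: [0.5, -1.2, -3.9]
grip_width: 0.0355
```

```bash
python3 log.py;python3 - <<'E'
from workcell import r
from h import *
ims=[]
for n in("side",):
    m=r.get_image(n);np.savez(f"{n}15.npz",**m)
a=load("side11.npz")
for mm,v,nm in((a,160,"c2"),(m,135,"c3")):
    u=315
    ims.append(cv2.resize(mm["color"][v:v+50,u:u+40,::-1],(400,500),interpolation=cv2.INTER_CUBIC))
    for z in((.156,.204) if nm=="c2" else(.204,.256,.304)):
        print(nm,z,((np.array(proj(mm,[.442,-.176,z]))-[u,v])*10).round(0))
cv2.imwrite("pics/c2.png",np.hstack(ims))
E
```

```text
t 26.1 q [-4.700e-01 -1.040e-01  1.947e+00 -1.000e-03  1.298e+00  2.600e-02] p [ 0.4502 -0.201   0.2412] F [ 0.5 -1.2 -3.9] M [-0.35 -0.36 -0.04] g 0.0355
[[-0.476, 0.001, 0.88], [-0.88, -0.001, -0.476], [0.001, -1.0, 0.001]]
c2 0.156 [158. 251.]
c2 0.204 [176. 158.]
c3 0.204 [176. 408.]
c3 0.256 [196. 301.]
c3 0.304 [216. 198.]
```

View pics/c2.png

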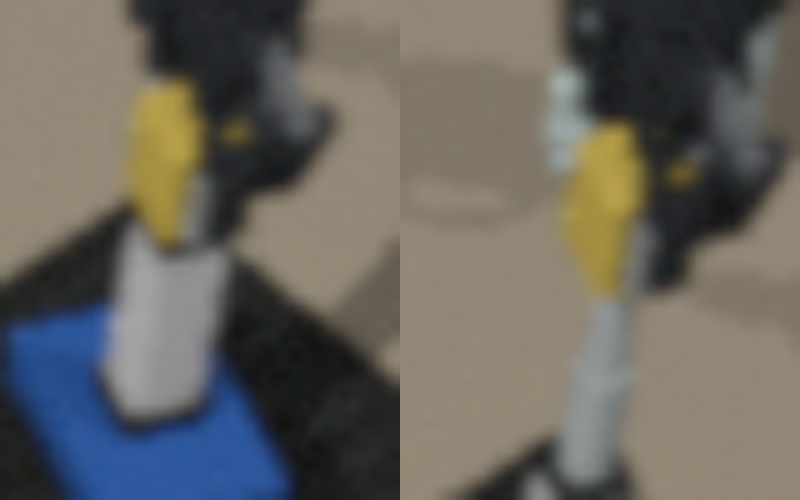

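```bash
python3 -c "
from workcell import r
print(r.finish_job())
o=r.get_obs();print(o['t'],o['position'].round(4),o['contact_force'].round(1),o['grip_width'])"
```

```text
the job is handed in; nothing more can be done
None
the job is handed in; nothing more can be done
```

I stood the brush upright on the mat, pinched the head with the button pressed in, and pulled the handle out to about full length. I handed the job in still holding it there, at 26.1 s. The hand-in gives no verdict.

**Failed grasp, mended:** my first try at the sleeve closed on top of it. The fingertips stand about 20–25 mm farther back from the tool point than the notes say. I went deeper and gripped it on the second try; the brush had not moved.

**Last checks before handing in:**
- **Standing position:** the foot and head centres were about 4 mm from the mat centre. They agreed with each other to 1 mm, so the brush stood upright. I measured this before gripping the head.
- **Button:** the fingers read 35.5 mm. The sleeve had read about 1 mm under its true width, so this fits the 37 mm expected with the button fully in.
- **Handle:** the head rose 98 to 99 mm by both the tool reading and the picture, with no visible slip in the fingers. The step between the tubes showed at the height of the first stop.
- **Force on the mat:** the upward pull was about 3.9 N, which leaves roughly 4 N of the brush's weight on the mat. The foot looked flat in the picture.

**Less certain:**
- I never felt the second stop as a jump in force. That the handle is fully out rests on the measured travel, about 6 mm inside the 8 mm tolerance.
- A sideways force of 1 to 2 N remained at the hand.
- I didn't measure the other objects again. None looked disturbed in the pictures I took, though most of the later ones were close-ups of the brush.

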